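# Free a locked specimen drawer through its release hole and unload it

## Robot

A 6-joint arm with a two-finger parallel gripper is mounted at the origin on the work surface. World frame = base frame: x ahead of the robot, y to its left, z up, the work surface at z = 0. Lengths are in mm, angles in rad, forces in N, time in s.
With the tool pointing down it reaches from about 350 to 775 mm from the base axis. Payload 5.5 kg.
Tool frame: the origin (TCP) lies midway between the tips of the shut fingers; the grasp point (between the pads) lies 19 mm behind it; z points along the fingers, y is the direction in which the jaws open and shut (so a half turn about z gives the same grasp; the last joint's range is limited). The gripper opens to 85 mm and grips with 20 to 120 N. Pads are 22 mm wide; open, the fingers measure 114 mm over their backs; the gripper's body (76 mm by 85 mm) begins 54 mm behind the grasp point. The pads swing forward as they close: fully open they stand 13 mm farther back than shut.
Start: joints at [1.075, 0.313, 0.046, 1.304, 0, 1.431], TCP at [200.324, 539.023, 200.823] pointing down, gripper open.
Joint ranges: [-2.76, 2.76], [-0.86, 1.69], [-1.03, 1.26], [-2.2, 2.34], [-1.47, 1.5], [-3.14, 3.14]. Speed limits (rad/s): [2.57, 2.57, 3.14, 3.14, 3.14, 3.14].

## Interface

Orientations are given as a rotation vector (axis times angle).
In Python, from cell import r gives the robot as it stands.
- The arm moves only by the shell command python3 -m handwheel 'ROWS'. ROWS is JSON, a list of rows, each a list of 7 numbers: the gripper command: -1 is shut, 1 is fully open, values between are in proportion, then the shift along the tool's x, y, z in m, then the turn, a rotation vector about the tool's x, y, z in degrees. In form: [[fingers, dx, dy, dz, ax, ay, az], ...]. A call has 1 to 12 rows; each row is the pose to reach, as a shift and turn from the pose commanded when the call began, along the tool's axes at that moment; what a row does not reach only later rows make up. A row lasts 1/10 s, in which the tool goes at most 50 mm and 8.59 degrees, less where a joint would pass 70% of its speed; a pose out of reach is approached as far as the arm can. A call with a gripper value outside its range is refused whole. The fingers move at their own pace and stop on an object; the grip force is fixed at half the most. Time passes only in rows, so rows that repeat a pose let the fingers close. It gives the time, the measured TCP pose, the force and the opening at its end, in the units of the state.
- r.observe(): the state, without advancing time (a new reading comes with each control period).
- r.grab_frame(name): name is "scene" or "top"; returns the picture (400x640x3 uint8, red, green, blue); there is no depth.
- r.camera_model(name): a dict with "intrinsics" (3x3 intrinsics, pixels), "position" and "rotation" of the camera in the world. Camera axes: x right, y down, z forward; pixel columns grow to the right and rows downward; lengths in mm; the calibration is good to about 2 mm. A picture is of the moment at which its call begins. camera_model takes no time and is no camera call.
- r.job_done(): hands the job in, once; it reports no verdict.
Trained networks look in the newest picture that a camera, given by its name, has taken for a name from the list of things; names that differ only in an ending like _2 or _b are one class to them, and where a whole thing is asked for, a point or a joint stands for the part that bears it (a point fixed in the world has none). Each returns a list of dicts, best first, with "p" (0 to 1); they miss things now and then, are a little off and sometimes report something else, mostly with a low value. They report only what shows in the picture. A call takes as long as a camera call. They do not tell look-alikes from the thing itself.
- r.look_for(camera, label): "xyz" ([x, y, z] in mm, in world coordinates, good to about 4 mm: the middle of the surface that is visible of it).
- r.masks_of(camera, label): "pixels" (400x640 bool, what is visible of it).
The state is a dict: "time": time; "joints": joint angles; "joint_vel": joint speeds; "tau": joint torques, N m; "tool_pos": TCP position; "ee_rot": TCP orientation; "wrist_force": force on the tool from outside, world axes, zero at the start; "torque": the same for the moment, N m; "gripper_width": opening from 0.0 (shut) to 1.0 (fully open).
Only numpy, scipy, OpenCV 4.12 (cv2) and the standard library are available. Lean on these libraries where they do the work, as an engineer would, in place of code of your own. Each camera call takes 0.05 s, during which the arm holds its last target. There are 200 camera calls.

## Task

The power is off and the drawer of the stainless exposure box is locked shut. Take the slim steel release rod from the tool stand, push it straight down through the small countersunk hole in the top of the box until the hidden latch lets go and the drawer springs out, and hang the rod back in its slot in the stand. Pull the drawer right out, lift the specimen carrier out by its handle, keep it level and set it flat in the empty bay of the steel tray, and push the drawer fully home until it latches; leave everything else undisturbed.

Things in the scene. Friction and masses are not known exactly. Their poses are not given: they have to be found in the camera images.
- rod: Release rod, all steel, 0.12 kg, hanging upright in one of the stand's slots: slim straight knurled handle 18 mm in diameter, 5 to 75 mm above the origin, flat top; a collar 32 mm in diameter, 5 mm thick; a plain shank 6 mm in diameter, 110 mm long below it. Origin: centre of the collar's underside; z up along the handle.
- rod_grip (a point): Point on the rod's axis in the handle, 45 mm above the collar's underside (155 mm above the tip): a good place to grip.
- rod_tip (a point): Rounded lower end of the rod's shank, 110 mm below the collar's underside.
- stand: Fixed tool stand; origin on the table below the middle slot. Steel shelf, top 130 mm high, from x -35 to +43 mm, 230 mm wide; three slots 14 mm wide at y -75, 0, +75 mm, open to -x, ending at x +7. One tool hangs in each by its collar, axis at x -7 mm: take it by lifting it a little and drawing it out to -x, or straight up. Upright plate behind at x +37 to +43.
- expobox: Fixed exposure box of brushed steel, 250 mm wide, drawer front towards the robot. Origin: on the table below the middle of its front face; x points into the box, y to its left seen from the robot. Deck 90 mm high from x 0 to 110 mm, then a lamp hood 114 mm high, then from x 200 mm a console about 180 mm high. A spring ejector (5 N, 45 mm stroke) pushes the drawer out when unlatched.
- release_hole (a point): Centre of the release hole at deck level, 90 mm high, 50 mm behind the box's front face, 102 mm left of its middle: a countersunk bush 32 mm wide at the top narrowing over 12 mm to a plain 12 mm hole. The latch's sprung pad is hidden 28 mm below the deck; it goes down 11 mm at most under 2 to 6 N and frees the drawer when some 8 mm down.
- latch (a joint): Travel of the hidden latch plunger: 0 up (it holds a shut drawer), 0.011 fully pressed. It springs back by itself; the drawer, pushed home, presses it aside and it snaps in again.
- drawer (a joint): Drawer travel towards the robot (the box's -x), m: 0 shut and latched, front panel 4 mm off the box; about 0.045 where the ejector leaves it; 0.158 fully out. About 1 N of friction; shutting takes up to about 10 N over the last 45 mm, and it must be pushed home (to 0 or 1 to 3 mm past) to latch.
- drawer_edge (a point): Middle of the top edge of the drawer's front panel, 82 mm above the table. Panel 10 mm thick (front to back), 156 mm wide, 62 mm tall, no handle, standing in front of the box face: once sprung out it can be pinched over its top edge (about 48 mm free behind it, to the box; 60 mm to the carrier). The drawer's side walls are low, 50 mm above the table; its floor is 30 mm above it.
- carrier: Specimen carrier, 0.22 kg: aluminium plate 90 x 76 x 6 mm with a white coupon on it, bridged lengthwise by a square bar handle 10 mm wide, top 45 mm above its underside, on two end posts. Origin: centre of its underside; x along plate and handle (pointing in and out of the drawer). Starts on the drawer's floor, 30 mm high, about 107 mm inside the box's front face.
- carrier_grip (a point): Middle of the carrier's bar handle, 40 mm above its underside.
- carrier2: A like carrier that already lies in one bay of the tray: leave it.
- tray: Fixed shallow steel tray, 125 (x) x 215 (y) mm, walls 22 mm high, floor 3 mm thick, parted by a low wall into two bays of 119 x 103 mm inside. Origin: centre of its underside.
- tray_bay (a point): Centre of the floor of the empty bay (on the tray's +y side), 3 mm above the table.
- screwdriver: Screwdriver with a fat black handle (28 mm across, 82 mm tall over the shelf) hanging in another slot of the stand: leave it.
- tdriver: T-handled socket driver (crossbar 90 mm, 68 mm over the shelf) hanging in another slot of the stand: leave it.
- weight: Brass weight, 48 mm across, 76 mm tall: bystander.
- jar: Glass jar, 66 mm across, 80 mm tall: bystander.
- abrader: Steel abrading head, 52 mm disc with a stem, 55 mm tall: bystander.
Things that resemble listed ones, but are neither listed nor needed, are in the scene too. Leave any turquoise look-alike of the tray alone.

How it is judged (in metres and radians):
On the way, in this order (a step that is already met when the one before it is completed fails the run):
1. the rod is down the release hole and the drawer has sprung out (horizontal distance between rod_tip and release_hole below 0.009 m and z of rod_tip in the frame of release_hole below -0.02 m and value of joint drawer above 0.012 m), for 0.05 s.
2. the carrier is lifted out of the opened drawer (height (world z) of carrier above 0.07 m and value of joint drawer above 0.1 m), for 0.1 s.
At the end, for the whole second after the job is handed in: The carrier lies flat (within 5 degrees, handle up) on the floor of the tray's empty bay, at rest; the rod hangs upright (within 8 degrees) by its collar in the stand's slot; the drawer is shut to within 5 mm and stays so, latched (x of carrier in the frame of tray_bay between -0.024 and 0.024 m and y of carrier in the frame of tray_bay between -0.022 and 0.022 m and z of carrier in the frame of tray_bay between -0.004 and 0.006 m and angle between carrier's own z axis and vertical below 0.08 rad and linear speed of each of carrier, rod below 0.02 m/s and x of rod in the frame of stand between -0.032 and 0.012 m and y of rod in the frame of stand between -0.09 and 0.09 m and z of rod in the frame of stand between 0.124 and 0.137 m and angle between rod's own z axis and vertical below 0.15 rad and value of joint drawer below 0.005 m and value of joint latch below 0.004 m); the robot touches nothing.
It fails at once if the other carrier in the tray is moved by more than 20 mm (distance of carrier2 from where it was at the start of the episode above 0.02 m).
It fails at once if another tool in the stand is moved by more than 30 mm or tipped (distance of any of screwdriver, tdriver from where it was at the start of the episode above 0.03 m or angle between any of screwdriver, tdriver's own z axis and vertical above 0.5 rad).
It fails at once if a bystander on the table is moved by more than 30 mm or tipped over (distance of any of weight, jar, abrader from where it was at the start of the episode above 0.03 m or angle between any of weight, jar, abrader's own z axis and vertical above 0.5 rad).
It fails at once if the carrier is tipped by more than 20 degrees (angle between carrier's own z axis and vertical above 0.35 rad).
It also fails if it takes over 72 s, if anything falls off the work surface, if the arm or the gripper's body presses on something with over 40 N, if the wrist force passes 120 N, or if a joint passes its speed limit or range.

## Working session

There is one attempt and no reset: what is moved stays moved. The work goes in short steps, Python scripts to look and compute and a shell command to move; the robot and the scene stay as the last step left them, time stands still between calls to the robot, and variables do not carry over. Pictures are saved under pics/ and viewed, about 8 in all and at most 12, crops included, and the job is handed in when it is done.

```bash
mkdir -p pics; ls; python3 - <<'E'
from cell import r
import cv2, numpy as np
s=r.observe(); print(s['time'],s['joints'],s['tool_pos'],s['ee_rot'],s['wrist_force'],s['gripper_width'])
for c in ('scene','top'):
    f=r.grab_frame(c); cv2.imwrite(f'pics/{c}0.png',f[:,:,::-1]); m=r.camera_model(c); print(c,m['intrinsics'],m['position'],m['rotation'])
    for l in ['rod','stand','expobox','drawer','tray','carrier','screwdriver','tdriver','weight','jar','abrader']:
        print(c,l,[(np.round(d['xyz']).tolist(),round(d['p'],2)) for d in r.look_for(c,l)][:4])
E
```

```text
pics
0.0 [1.07535405e+00 3.14008762e-01 4.49737946e-02 1.30361040e+00
 2.75178217e-05 1.43119244e+00] [200.04395724 538.46924313 199.9020579 ] [-5.55898389e-01 -3.09140465e+00  2.74525176e-03] [ 0.37914733 -0.70676749  0.17773953] 1.0011859511289813
scene [[415.61053978   0.         315.76678964]
 [  0.         415.61053978 197.40553494]
 [  0.           0.           1.        ]] [ 980.11304822 -508.85377775  751.84970361] [-2.1551707  -0.8501333   0.41627671]
scene rod [([454.0, 377.0, 160.0], 0.7)]
scene stand [([481.0, 282.0, 84.0], 0.77), ([775.0, -61.0, 107.0], 0.5)]
scene expobox [([776.0, -56.0, 109.0], 0.7), ([584.0, -13.0, 82.0], 0.7), ([619.0, 283.0, 52.0], 0.33)]
scene drawer [([589.0, -13.0, 82.0], 0.81), ([427.0, 234.0, 184.0], 0.49)]
scene tray [([468.0, -307.0, -0.0], 0.86), ([224.0, -268.0, 0.0], 0.57)]
scene carrier [([466.0, -397.0, 11.0], 0.76), ([452.0, 380.0, 162.0], 0.63)]
scene screwdriver [([438.0, 302.0, 176.0], 0.74)]
scene tdriver [([426.0, 233.0, 184.0], 0.84), ([442.0, 303.0, 175.0], 0.7)]
scene weight [([635.0, -302.0, 54.0], 0.56)]
scene jar [([620.0, 2
[... 222 characters left out ...]
   ]] [325.26281577 -11.9322515  957.62603789] [-2.12534629  2.147949   -0.16116294]
top rod [([447.0, 384.0, 164.0], 0.49)]
top stand [([443.0, 289.0, 134.0], 0.75), ([589.0, -2.0, 68.0], 0.39)]
top expobox [([741.0, -7.0, 111.0], 0.71), ([463.0, -306.0, 2.0], 0.3), ([429.0, 233.0, 197.0], 0.25)]
top drawer [([586.0, -4.0, 64.0], 0.62)]
top tray [([226.0, -257.0, 4.0], 0.96), ([465.0, -304.0, 5.0], 0.67)]
top carrier [([457.0, -383.0, 12.0], 0.95)]
top screwdriver [([434.0, 303.0, 190.0], 0.72)]
top tdriver [([427.0, 234.0, 198.0], 0.59)]
top weight [([613.0, -288.0, 52.0], 0.77), ([584.0, -4.0, 62.0], 0.7)]
top jar [([603.0, 295.0, 81.0], 0.9), ([429.0, 231.0, 196.0], 0.56)]
top abrader []
```

View pics/scene0.png

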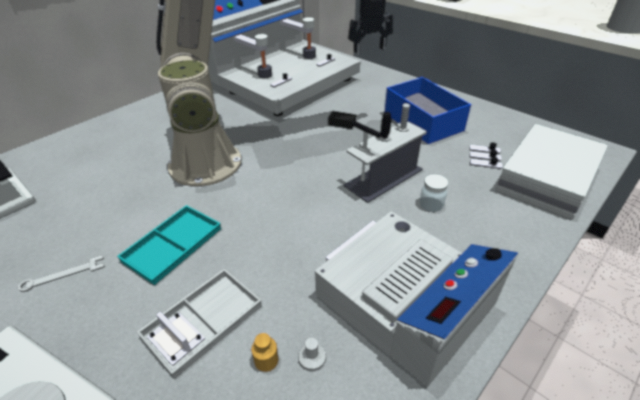

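View pics/top0.png

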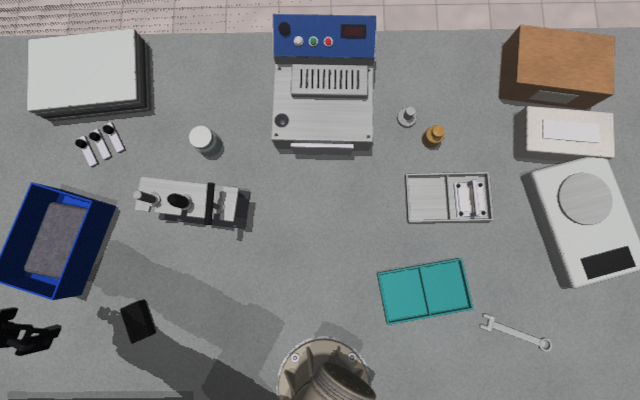

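The scene view shows the rod in the slot nearest the blue bin at about (405,115), and the grey tray with its empty +y bay. In the top view the rod is at (146,198), the hole at (281,120), the drawer panel at (322,146) and the empty bay at (428,197). I'll zoom in to measure.

```bash
cat > h.py <<'E'
from cell import r
import cv2, numpy as np
from scipy.spatial.transform import Rotation as R
def cam(c):
    m=r.camera_model(c); rot=np.array(m['rotation']); rot=R.from_rotvec(rot).as_matrix() if rot.shape==(3,) else rot
    return np.array(m['intrinsics']),np.array(m['position']),rot
def onplane(c,uv,z):
    K,p,Q=cam(c); d=Q@np.linalg.solve(K,[uv[0],uv[1],1.]); return p+d*(z-p[2])/d[2]
def proj(c,X):
    K,p,Q=cam(c); q=K@(Q.T@(np.array(X,float)-p)); return q[:2]/q[2]
def crop(c,box,s,name):
    f=r.grab_frame(c); x0,y0,x1,y1=box
    cv2.imwrite(name,cv2.resize(f[y0:y1,x0:x1,::-1],None,fx=s,fy=s,interpolation=cv2.INTER_CUBIC))
E
python3 - <<'E'
from h import *
f=r.grab_frame('top');g=r.grab_frame('scene')
up=lambda a,s:cv2.resize(a[:,:,::-1],None,fx=s,fy=s,interpolation=cv2.INTER_CUBIC)
cv2.imwrite('pics/topc.png',up(f[90:235,125:385],3))
cv2.imwrite('pics/sc.png',up(g[80:300,310:530],2.7))
def pts(c,l,z,n):
    for d in r.masks_of(c,l)[:n]:
        m=d['pixels'].astype(np.uint8); k=cv2.findContours(m,0,1)[0]; k=max(k,key=cv2.contourArea)
        w=np.array([onplane(c,q[0],z)[:2] for q in k],np.float32)
        print(c,l,round(d['p'],2),[np.round(x,1) for x in cv2.minAreaRect(w)], 'hull px',cv2.boundingRect(k))
pts('top','tray',20,2);pts('top','carrier',8,2);pts('top','rod',185,1);pts('top','drawer',82,1);pts('top','stand',130,1);pts('top','expobox',90,2)
pts('scene','rod',160,1);pts('scene','drawer',82,1);pts('scene','tray',20,2)
E
```

```text
top tray 0.88 [array([ 227.1, -253.5]), array([129.5, 223.7]), np.float64(9.0)] hull px (377, 258, 97, 67)
top tray 0.76 [array([ 464.9, -327.7]), array([224.5, 131.2]), np.float64(89.4)] hull px (404, 171, 89, 51)
top carrier 0.55 [array([ 460.2, -387.3]), array([94.8, 77.1]), np.float64(1.9)] hull px (454, 180, 32, 37)
top rod 0.59 [array([442.3, 376.1]), array([58.5, 27.4]), np.float64(80.6)] hull px (133, 191, 27, 15)
top drawer 0.97 [array([5.819e+02, 5.000e-01]), array([156.8,  32.3]), np.float64(87.8)] hull px (289, 140, 64, 14)
top stand 0.59 [array([446.3, 344.6]), array([163.9,  92.9]), np.float64(82.7)] hull px (138, 177, 69, 47)
top expobox 0.72 [array([750.1,  -2.4]), array([274.3, 377.9]), np.float64(87.5)] hull px (270, 13, 107, 142)
scene rod 0.75 [array([441.7, 393.7]), array([ 24.3, 146.1]), np.float64(32.4)] hull px (398, 105, 11, 27)
scene drawer 0.66 [array([588.7,  -4.9]), array([158. ,  13.4]), np.float64(87.8)] hull px (326, 221, 49, 39)
scene tray 0.98 [array([ 234.3, -256.4]), array([146.6, 225.5]), np.float64(9.6)] hull px (118, 205, 103, 79)
scene tray 0.88 [array([ 467. , -329.7]), array([144.6, 218.9]), np.float64(0.8)] hull px (138, 269, 123, 109)
```

View pics/topc.png

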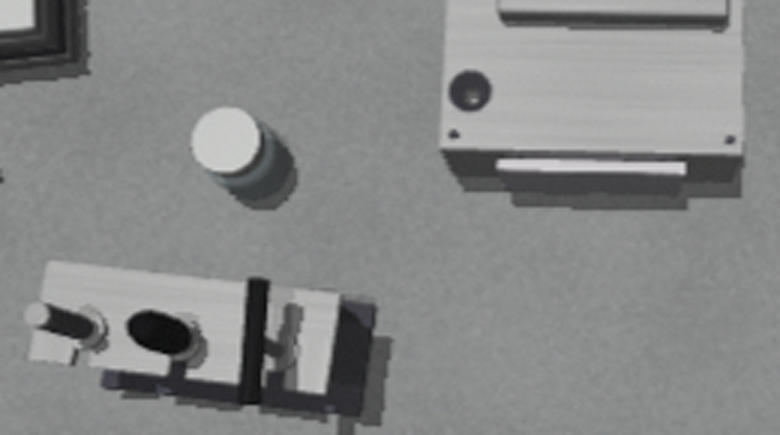

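View pics/sc.png

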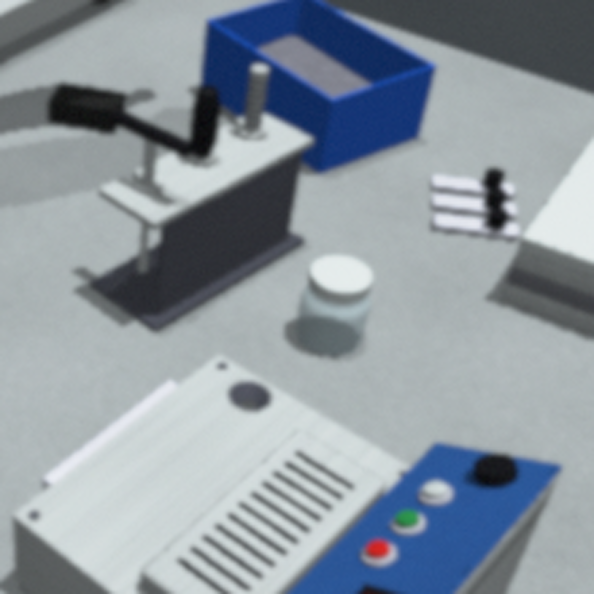

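```bash
python3 - <<'E'
from h import *
from scipy.optimize import least_squares
T=lambda x,y:((x+.5)/3-.5+125,(y+.5)/3-.5+90); S=lambda x,y:((x+.5)/2.7-.5+310,(y+.5)/2.7-.5+80)
def show(n,t,s,z):
    print(n,'top',np.round(onplane('top',T(*t),z)[:2],1) if t else '','scene',np.round(onplane('scene',S(*s),z)[:2],1) if s else '')
show('hole',(470,91),(249,396),90)
show('rodtop',(37,314),(260,68),205); show('collar',(91,328),(250,131),135)
for n,p in dict(bl=(48,262),br=(340,293),fr=(328,393),fl=(30,358)).items(): show('stand '+n,p,None,130)
show('stand r-front',None,(155,222),130);show('stand r-back',None,(312,142),130);
show('boxfront l',(441,151),(222,358),90);show('boxfront r',(743,157),(17,517),90)
show('panel l',(497,165),(175,382),82);show('panel r',(685,169),(47,482),82)
s=r.observe(); print(R.from_rotvec(s['ee_rot']).as_matrix().round(3))
E
```

```text
hole top [649.8  97.2] scene [652.1  97.1]
rodtop top [447.5 384.4] scene [450.3 384.8]
collar top [447.6 379.2] scene [451.4 380. ]
stand bl top [500.4 418.2] scene 
stand br top [473.5 191. ] scene 
stand fr top [396.5 198. ] scene 
stand fl top [425.7 426.9] scene 
stand r-front top  scene [474.  193.6]
stand r-back top  scene [506.7 411.4]
boxfront l top [598.4 120.7] scene [608.2 120.1]
boxfront r top [ 590.3 -127.5] scene [ 598.2 -126.4]
panel l top [588.4  75.3] scene [591.9  76.1]
panel r top [583.  -80.3] scene [586.9 -80.6]
[[-0.937  0.348  0.   ]
 [ 0.348  0.937  0.   ]
 [ 0.     0.    -1.   ]]
```

```bash
cat >> h.py <<'E'
def go(x,y,z,yaw,P=None,Q=None):
    """shift (m) and turn (deg), tool axes, to TCP x,y,z mm, tool down, tool-y heading yaw deg"""
    s=r.observe(); P=np.array(s['tool_pos']) if P is None else np.array(P); Q=R.from_rotvec(s['ee_rot'])if Q is None else R.from_rotvec(Q)
    a=np.radians(yaw); c,n=np.cos(a),np.sin(a)
    G=R.from_matrix(np.array([[-n,c,0],[c,n,0],[0,0,-1]]))
    print(np.round(Q.inv().apply(np.array([x,y,z])-P)/1000,4),np.round((Q.inv()*G).as_rotvec(degrees=True),2))
E
python3 - <<'E'
from h import *
go(448.5,384,260,83); go(448.5,384,156,83)
E
```

```text
[-0.2866 -0.0588 -0.0592] [ 1.000e-02 -0.000e+00 -1.339e+01]
[-0.2866 -0.0589  0.0448] [ 1.000e-02 -0.000e+00 -1.339e+01]
```

```bash
python3 -m handwheel '[[0,-0.04,-0.008,-0.03,0,0,-3],[0,-0.08,-0.016,-0.059,0,0,-6],[0,-0.12,-0.024,-0.059,0,0,-9],[0,-0.16,-0.033,-0.059,0,0,-12],[0,-0.2,-0.041,-0.059,0,0,-13.4],[0,-0.24,-0.049,-0.059,0,0,-13.4],[0,-0.287,-0.059,-0.059,0,0,-13.4],[0,-0.287,-0.059,-0.059,0,0,-13.4],[0,-0.287,-0.059,-0.059,0,0,-13.4]]'
python3 - <<'E'
from h import *
go(448.5,384,156,83)
crop('top',(105,160,265,250),4.5,'pics/a1.png')
E
```

```text
time: 2.65
tool_pos: [449.7, 382.8, 259.4]
ee_rot: [-0.196, -3.135, 0.0]
wrist_force: [0.1, 0.1, -0.6]
gripper_width: 0.498
[0.0012 0.001  0.1034] [-0.01 -0.04 -0.15]
```

View pics/a1.png

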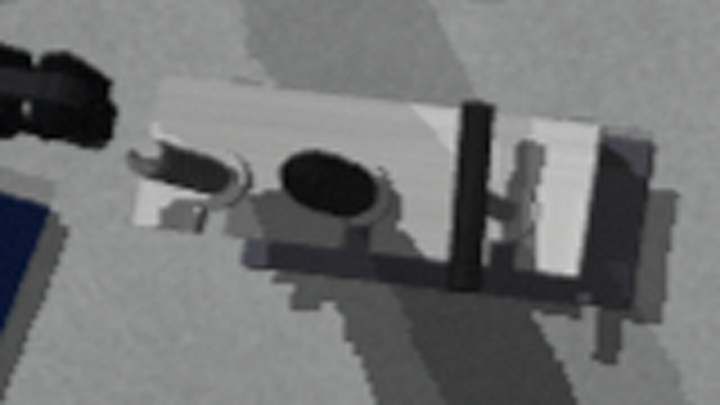

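```bash
python3 - <<'E'
from h import *
s=r.observe();P=np.array(s['tool_pos'])
for c in('top','scene'): print([proj(c,P+[0,0,k]).round(1) for k in (0,60,120)])
g=r.grab_frame('scene'); cv2.imwrite('pics/a2.png',cv2.resize(g[20:170,330:480,::-1],None,fx=4,fy=4,interpolation=cv2.INTER_CUBIC))
E
```

```text
[array([123.1, 189.4]), array([104.6, 183.8]), array([ 82.4, 177. ])]
[array([407.7,  86. ]), array([410.7,  63.7]), array([413.9,  39.8])]
```

View pics/a2.png

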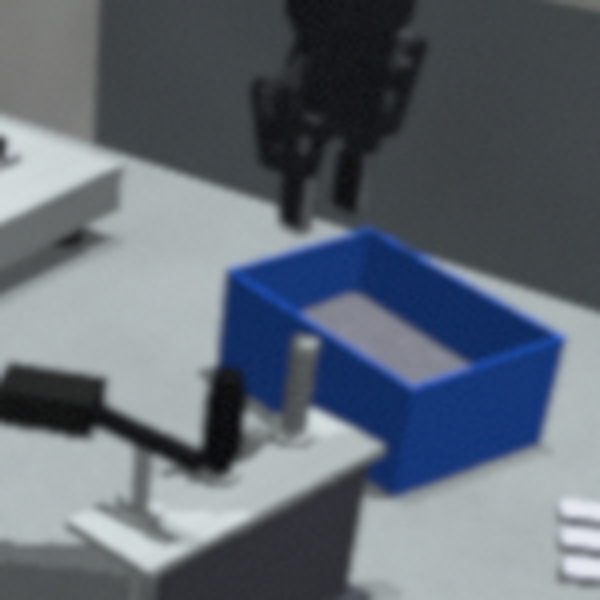

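```bash
python3 - <<'E'
from h import *
y=np.array([.348,.937,0])
for z in (200,213,230,245): print(z,[proj('scene',np.array([200,538.5,z])+k*y).round(1) for k in (-50,0,50)],[proj('top',np.array([200,538.5,z])+k*y).round(1) for k in (-50,0,50)])
a=cv2.imread('pics/scene0.png')[0:75,330:410]; b=cv2.imread('pics/top0.png')[290:370,0:80]
cv2.imwrite('pics/a3.png',cv2.resize(np.vstack([a,b]),None,fx=4,fy=4,interpolation=cv2.INTER_CUBIC)*2)
E
```

```text
200 [array([354.4,  67.2]), array([367.9,  64.1]), array([381. ,  61.1])] [array([ 75.5, 326.2]), array([ 53.1, 317.4]), array([ 30.9, 308.6])]
213 [array([354.6,  63.3]), array([368.1,  60.2]), array([381.4,  57.2])] [array([ 71. , 327.6]), array([ 48.2, 318.6]), array([ 25.6, 309.6])]
230 [array([354.8,  58. ]), array([368.5,  55. ]), array([381.8,  52.1])] [array([ 64.9, 329.4]), array([ 41.6, 320.2]), array([ 18.4, 311. ])]
245 [array([355. ,  53.3]), array([368.8,  50.3]), array([382.2,  47.4])] [array([ 59.2, 331.1]), array([ 35.4, 321.7]), array([ 11.8, 312.3])]
```

View pics/a3.png

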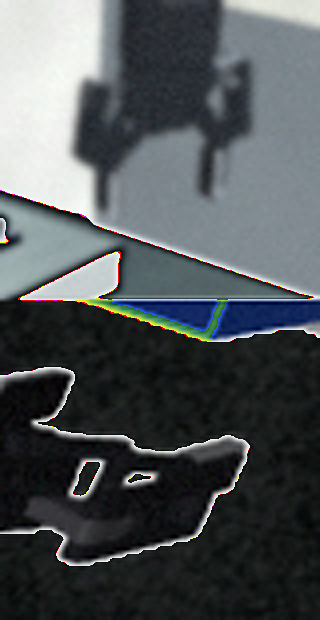

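The scene camera shows the open fingertips about 30–45 mm higher than the reported TCP. I'll descend to the nominal height, which is safe either way, shut on the handle and check.

```bash
python3 -m handwheel '[[0,0.0,0.0,0.03,0,0,0],[0,0,0,0.06,0,0,0],[0,0,0,0.085,0,0,0],[0,0,0,0.103,0,0,0],[0,0,0,0.103,0,0,0],[0,0,0,0.103,0,0,0],[-1,0,0,0.103,0,0,0],[-1,0,0,0.103,0,0,0],[-1,0,0,0.103,0,0,0],[-1,0,0,0.103,0,0,0],[-1,0,0,0.103,0,0,0],[-1,0,0,0.103,0,0,0]]'
python3 - <<'E'
from h import *
crop('scene',(345,20,465,150),4.5,'pics/b1.png')
s=r.observe();P=np.array(s['tool_pos']);print(P,proj('scene',P),proj('scene',P+[0,0,19]))
E
```

```text
time: 3.95
tool_pos: [449.8, 384.8, 158.6]
ee_rot: [0.191, 3.133, 0.005]
wrist_force: [-0.3, 1.7, 6.3]
gripper_width: 0.184
[449.75493581 384.8109069  158.63951744] [403.77964074 119.91518067] [404.59703536 113.81943216]
```

View pics/b1.png

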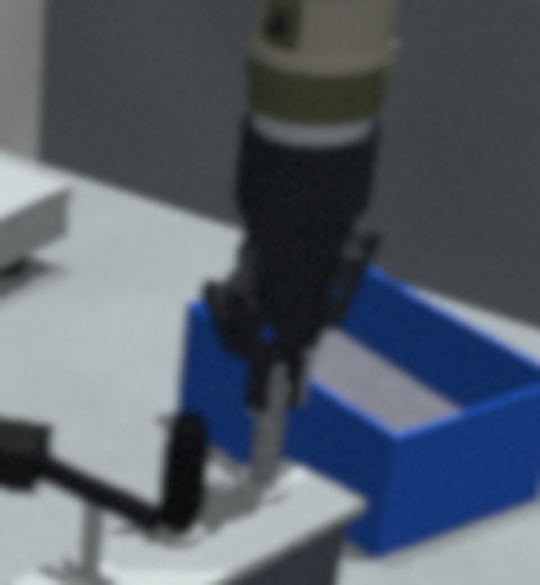

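Looking at the view, the fingers hold only the upper part of the handle; the tips show at row 110, against 120 projected for the TCP. I'll reopen and grip 14 mm lower, which still clears the collar.

```bash
python3 -m handwheel '[[0,0,0,0,0,0,0],[0,0,0,0,0,0,0],[0,0,0,0.014,0,0,0],[0,0,0,0.014,0,0,0],[0,0,0,0.014,0,0,0],[-1,0,0,0.014,0,0,0],[-1,0,0,0.014,0,0,0],[-1,0,0,0.014,0,0,0],[-1,0,0,0.014,0,0,0],[-1,0,0,0.014,0,0,0]]'
python3 - <<'E'
from h import *
s=r.observe();P=np.array(s['tool_pos'])
f=r.grab_frame('scene'); 
np.save('pics/f.npy',f)
print(P,proj('scene',P),s['wrist_force'])
for v in range(96,132): print(v,' '.join('%3d'%x for x in f[v,392:418].mean(-1)))
E
```

```text
time: 5.0
tool_pos: [449.0, 383.9, 143.2]
ee_rot: [0.191, 3.135, 0.001]
wrist_force: [0.9, -0.2, 0.4]
gripper_width: 0.19
[449.02795014 383.91478372 143.21276095] [402.72671372 124.80358821] [ 0.90462371 -0.16624441  0.40107417]
96  26  26  23  22  22  25  23  26  23  26  25  25  25  21  23  25  24  25  24  23  22  23  24  25  31  34
97  32  25  22  20  21  21  22  24  24  25  27  31  27  23  21  24  24  25  23  24  22  26  27  35  46  55
98  33  21  18  22  18  20  22  22  22  31  35  35  30  27  25  24  22  27  24  24  24  22  33  53  78  89
99  33  23  19  20  21  21  21  21  24  31  38  37  35  24  25  22  24  24  25  24  20  27  44  77 106 120
100  40  27  21  23  22  22  21  23  26  28  35  36  32  27  25  23  23  21  23  24  24  33  60  94 123 135
101  45  32  27  23  20  23  23  26  21  26  29  31  24  25  25  25  20  23  21  27  29  43  73 109 130 139
102  46  39  32  24  22  23  23  24  23  24  24  22  24  25  24  26  24  21  32  39  48  66  95 123 138 141
103  52  45  38  32  27  23  24  26  21  23  27  23  25  24  27  29  29  25  35  48  67  87 113 135 142 142
104  52  50
[... 2312 characters left out ...]
  92 107 122 134 152 176 186 182 169 149 128 104  85
126 157 159 155 151 142 126 113 106  93  82  83  86  87 101 125 142 151 167 182 188 187 185 177 164 148 127
127 135 134 135 136 134 122 110 102  94  89  88  95 103 124 153 168 172 178 185 186 189 188 186 183 175 165
128 108 110 110 112 113 106 100  99  96  93  97 107 128 150 169 178 178 182 186 186 186 188 189 187 187 183
129  98 100 100 101  97  95  95  98  99  99 101 119 147 166 173 172 173 180 185 187 187 188 186 188 188 186
130  97  98  99  99  96  94  94  97  99 101 104 121 146 161 164 165 171 180 184 187 187 188 187 187 186 186
131  97  98  97  97  97  96  96  96  99  99 103 120 140 154 163 172 180 184 187 187 187 187 187 186 187 186
```

```bash
python3 -m handwheel '[[-1,0,0,-0.03,0,0,0],[-1,0,0,-0.07,0,0,0],[-1,0,0,-0.11,0,0,0],[-1,0,0,-0.11,0,0,0],[-1,0,0,-0.11,0,0,0]]'
python3 - <<'E'
from h import *
go(651,97.1,253,83)
print(len(r.look_for('scene','rod')),[(np.round(d['xyz']),d['p']) for c in('scene','top') for d in r.look_for(c,'rod')])
print(r.observe()['wrist_force'])
E
```

```text
time: 5.55
tool_pos: [449.2, 384.0, 253.5]
ee_rot: [0.191, 3.134, 0.002]
wrist_force: [-0.4, -0.3, -2.0]
gripper_width: 0.197
[-0.2352 -0.2602  0.0005] [0.07 0.08 0.01]
2 [(array([ 463., -394.,   11.]), 0.61), (array([457., 374., 145.]), 0.55), (array([446., 382., 160.]), 0.63)]
[-0.21593415  0.34474695 -0.93749537]
```

```bash
python3 -m handwheel '[[-1,-0.02,-0.022,0,0,0,0],[-1,-0.048,-0.053,0,0,0,0],[-1,-0.078,-0.086,0,0,0,0],[-1,-0.108,-0.119,0,0,0,0],[-1,-0.138,-0.153,0,0,0,0],[-1,-0.168,-0.186,0,0,0,0],[-1,-0.198,-0.219,0,0,0,0],[-1,-0.222,-0.246,0,0,0,0],[-1,-0.235,-0.260,0,0,0,0],[-1,-0.235,-0.260,0,0,0,0],[-1,-0.235,-0.260,0,0,0,0]]'
python3 - <<'E'
from h import *
s=r.observe();P=np.array(s['tool_pos']); print(P,s['wrist_force'])
crop('top',(225,60,385,180),3,'pics/c1t.png')
crop('scene',(330,130,490,250),3,'pics/c1s.png')
a=np.vstack([cv2.imread('pics/c1t.png')[:,:480],cv2.imread('pics/c1s.png')])[:720]
a=np.hstack([cv2.imread('pics/c1t.png'),cv2.imread('pics/c1s.png')]);cv2.imwrite('pics/c1.png',cv2.resize(a,(800,300)))
O=P-[0,0,13]
for c in('top','scene'): print(c,'tip',proj(c,O-[0,0,110]),'coll',proj(c,O),'hole',proj(c,[651,97.1,90]))
E
```

```text
time: 6.8
tool_pos: [649.7, 96.9, 251.0]
ee_rot: [-0.193, -3.132, -0.0]
wrist_force: [-0.5, 0.1, -0.2]
gripper_width: 0.191
[649.65473851  96.86096957 250.95457635] [-0.50683559  0.11231208 -0.1563504 ]
top tip [279.54030325 114.40203369] coll [272.83181959  94.86831611] hole [281.39118233 119.5426825 ]
scene tip [402.921298   213.53039152] coll [409.28087751 173.56895296] hole [401.51391755 226.1242582 ]
```

View pics/c1.png

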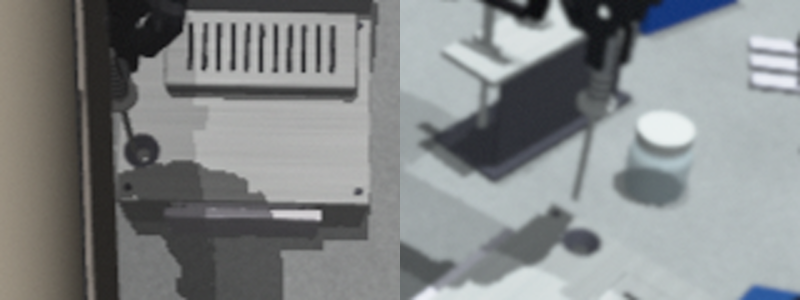

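```bash
cat >> h.py <<'E'
def tri(t,s):
    M=[cv2.hconcat([K@Q.T, -(K@Q.T@p).reshape(3,1)]) for K,p,Q in (cam('top'),cam('scene'))]
    X=cv2.triangulatePoints(M[0],M[1],np.array(t,float),np.array(s,float))[:,0]; return (X[:3]/X[3]).round(1)
E
python3 - <<'E'
from h import *
print(tri((277.8,115.2),(400.8,209.2)),tri((274,98.5),(406.8,171.2)),tri((281.4,120),(402.4,226.4)))
f=r.grab_frame('top').astype(int).mean(-1);g=r.grab_frame('scene').astype(int).mean(-1)
for v in range(100,126): print(v,' '.join('%3d'%x for x in f[v,268:294]))
for v in range(196,216): print(v,' '.join('%3d'%x for x in g[v,392:412]))
E
```

```text
[643.2  98.6 136.2] [642.3  95.6 240.2] [651.5  98.3  88.1]
100  55  71  68  66  67  71  75  76  74  73  69 126 154 152 154 153 154 155 154 154 155 153 154 155 155 152
101  55  72  74  73  73  75  76  76  75  74 119 151 155 157 156 155 155 155 155 154 155 155 155 154 155 155
102  55  71  75  77  75  78  79  74  63  98 139 156 155 154 156 156 155 155 154 155 153 155 154 155 153 154
103  52  64  69  71  72  72  64  79 121 142 150 153 154 153 151 152 152 152 152 152 152 153 153 152 153 152
104  62  85  85  79  69  56  54 114 147 151 151 151 152 151 152 152 150 152 152 151 152 150 152 152 150 151
105  68 102 113 113  96  64  53  89 139 151 153 153 154 153 153 152 153 154 154 154 153 151 154 153 154 152
106  66 103 116 119 107  72  53  80 132 154 152 153 153 153 152 152 153 152 153 151 152 152 152 151 151 152
107  63 101 114 117 121  89  55  69 128 154 152 154 152 153 153 152 152 151 152 152 151 151 151 152 152 151
108  61 103 116 116 122 107  71  58 121 152 153 152 152 151 152 153 152 151 150 151 149 150 151 152 150 151
109  62 103 118 116 122 111  76  52  92 138 154 154 154 155 151 152 
[... 2747 characters left out ...]
 185 181 181 181 181 183 184
208 184 183 183 184 184 178 164 139 123 140 165 180 183 183 183 182 180 182 181 184
209 184 184 183 184 182 179 171 153 145 157 173 181 184 185 182 182 180 181 182 183
210 179 181 182 182 184 181 178 173 169 174 180 182 185 184 184 182 180 180 182 183
211 163 171 177 181 182 182 183 183 181 181 182 183 185 185 184 183 181 182 182 182
212 134 147 161 172 178 181 183 184 184 182 181 184 184 184 184 183 182 182 183 183
213 103 116 133 152 166 176 182 184 183 182 183 183 184 183 185 184 183 184 184 185
214  80  89 107 125 142 160 170 178 181 181 182 184 183 184 184 184 184 186 186 185
215  69  77  92 105 116 131 148 165 174 180 180 181 183 184 185 185 184 185 187 185
```

```bash
python3 - <<'E'
from h import *
for v in (112,113,114,115,116,117):
    X=tri((275.8+.25*(v-112),v),(400.2,209)); print(v,X,proj('top',X).round(1),proj('scene',X).round(1))
for z in (85,90): print(onplane('top',(281.2,119.6),z),onplane('scene',(402.2,226.5),z))
for v in(96,98): print('coll',tri((273,v),(406.6,171.5)))
E
```

```text
112 [645.8  98.8 140.2] [278. 114.] [402.6 208.1]
113 [644.7  99.3 138.8] [277.9 114.7] [402.2 208.3]
114 [643.6  99.7 137.4] [277.8 115.4] [401.9 208.4]
115 [642.4 100.1 136. ] [277.7 116.1] [401.4 208.6]
116 [641.3 100.6 134.6] [277.6 116.7] [401.1 208.7]
117 [640.2 101.  133.3] [277.5 117.4] [400.7 208.8]
[652.73296923  98.20665941  85.        ] [650.34611342 101.71854713  85.        ]
[650.85662048  97.57558203  90.        ] [652.81868657  97.14051161  90.        ]
coll [644.6  95.2 241.9]
coll [642.6  96.7 239.5]
```

```bash
python3 -m handwheel '[[-1,0,0,0.015,0,0,0],[-1,0,0,0.03,0,0,0],[-1,0,0,0.03,0,0,0],[-1,0,0,0.03,0,0,0]]'
python3 - <<'E'
from h import *
f=r.grab_frame('top').astype(int).mean(-1);g=r.grab_frame('scene').astype(int).mean(-1)
print(r.observe()['tool_pos'],r.observe()['wrist_force'])
for v in range(104,130): print(v,' '.join('%3d'%x for x in f[v,268:294]))
for v in range(212,236): print(v,' '.join('%3d'%x for x in g[v,390:416]))
for z in (120,128,136): print(onplane('top',(276.5,115),z),onplane('scene',(400.2,209),z))
E
```

```text
time: 7.4
tool_pos: [649.9, 97.9, 223.1]
ee_rot: [-0.19, -3.135, -0.0]
wrist_force: [1.0, 0.6, 0.0]
gripper_width: 0.195
[650.64959898  97.5829663  223.95663814] [ 0.70558853  0.19682261 -0.9775317 ]
104  39  38  41  46  47  45  47  50  56  70  76  73  77 124 148 152 153 152 150 151 150 151 152 152 150 151
105  37  39  43  57  60  55  58  62  69  74  76  73  74 127 152 153 152 152 153 152 151 153 153 152 155 153
106  39  39  42  63  73  72  72  73  76  73  74  63  89 135 152 152 152 154 153 152 151 153 152 151 151 150
107  39  39  38  63  76  73  76  76  74  73  67  93 133 147 152 152 151 152 151 152 150 152 152 151 151 152
108  38  39  36  62  74  73  73  72  68  70  85 124 148 152 151 150 151 152 151 151 150 150 149 150 149 150
109  36  38  38  64  73  73  67  57  54 114 144 149 155 153 153 154 153 153 154 153 149 151 151 153 152 149
110  40  38  38  86 111 131 115  73  54 107 148 157 156 157 155 155 155 154 154 157 155 155 153 154 154 155
111  39  38  39  90 125 148 139  87  53  89 139 156 156 156 155 156 156 157 155 154 154 154 154 152 155 155
112  38  38  40  91 128 148 152 105 
[... 4045 characters left out ...]
88 193 194 193 191 191
232 135 158 174 183 187 188 189 185 180 172 161 154 150 149 146 150 162 177 187 192 193 193 191 192 191 190
233 160 179 186 188 189 189 190 188 188 187 182 180 179 179 178 180 186 192 194 193 195 193 191 191 189 190
234 178 186 189 188 189 189 190 190 189 189 189 189 189 190 191 191 193 194 195 194 192 191 191 189 191 191
235 185 187 189 189 189 190 189 190 189 190 190 191 191 192 194 195 194 193 193 192 191 190 190 191 191 192
[651.34711914 105.22695802 120.        ] [632.4117059  112.88581271 120.        ]
[648.2327527  104.10799367 128.        ] [636.81403564 105.01381927 128.        ]
[645.11838625 102.98902932 136.        ] [641.21636537  97.14182583 136.        ]
```

```bash
python3 - <<'E'
from h import *
A=onplane('scene',(401.8,226.4),90);
for z in (100,104,108):
  B=onplane('scene',(398.6,219),z); print(z,A-B, proj('top',B), proj('scene',B))
print(proj('top',[651.5,97.6,90]))
s=r.observe();P=np.array(s['tool_pos']);print(R.from_rotvec(s['ee_rot']).as_matrix().round(3))
E
```

```text
100 [ 13.92897388  -5.64063798 -10.        ] [278.67896266 123.14999244] [398.6 219. ]
104 [ 11.82992911  -1.88948698 -14.        ] [280.00525351 121.74347915] [398.6 219. ]
108 [  9.73088434   1.86166403 -18.        ] [281.34241166 120.32544124] [398.6 219. ]
[281.19235755 119.35336422]
[[-0.993  0.121  0.002]
 [ 0.121  0.993  0.   ]
 [-0.001  0.    -1.   ]]
```

```bash
python3 -m handwheel '[[-1,-0.011,-0.002,0,0,0,0],[-1,-0.011,-0.002,0,0,0,0],[-1,-0.011,-0.002,0,0,0,0]]'
python3 - <<'E'
from h import *
f=r.grab_frame('top');g=r.grab_frame('scene')
a=cv2.resize(f[95:135,255:305,::-1],None,fx=8,fy=8,interpolation=cv2.INTER_CUBIC);b=cv2.resize(g[195:235,375:425,::-1],None,fx=8,fy=8,interpolation=cv2.INTER_CUBIC)
cv2.imwrite('pics/d1.png',cv2.convertScaleAbs(np.hstack([a,b]),alpha=1.3))
E
```

```text
time: 7.8
tool_pos: [661.3, 93.8, 223.3]
ee_rot: [0.192, 3.135, 0.0]
wrist_force: [-0.1, 0.5, -0.7]
gripper_width: 0.189
```

View pics/d1.png

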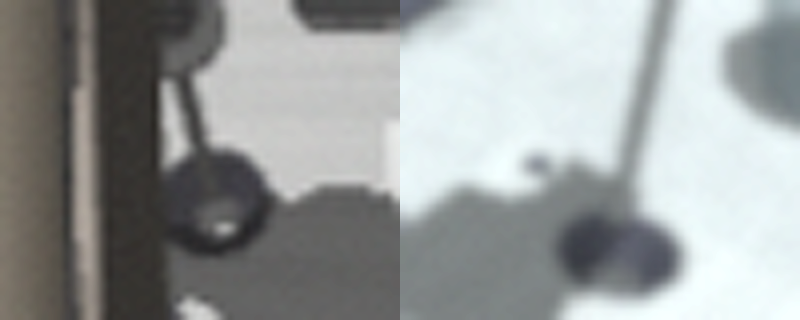

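```bash
python3 -m handwheel '[[-1,0,0,0.008,0,0,0],[-1,0,0,0.016,0,0,0],[-1,0,0,0.024,0,0,0],[-1,0,0,0.03,0,0,0],[-1,0,0,0.03,0,0,0]]'
```

```text
time: 8.4
tool_pos: [660.2, 93.8, 191.1]
ee_rot: [-0.191, -3.133, 0.0]
wrist_force: [-1.0, -0.4, -1.2]
gripper_width: 0.189
```

```bash
python3 -m handwheel '[[-1,0,0,0.004,0,0,0],[-1,0,0,0.008,0,0,0],[-1,0,0,0.008,0,0,0]]'; python3 - <<'E'
from h import *
r.grab_frame('scene')
print(r.observe()['wrist_force'],[(np.round(d['xyz']),d['p']) for d in r.look_for('scene','drawer')])
E
```

```text
time: 8.7
tool_pos: [661.0, 93.8, 184.3]
ee_rot: [-0.191, -3.135, -0.0]
wrist_force: [-0.2, -1.2, -1.5]
gripper_width: 0.191
[-0.19229897  0.47156398 -1.46149375] [(array([655.,  88., 167.]), 0.72), (array([587., -11.,  80.]), 0.65)]
```

```bash
python3 -m handwheel '[[-1,0,0,0.004,0,0,0],[-1,0,0,0.008,0,0,0],[-1,0,0,0.008,0,0,0]]'
```

```text
time: 9.1
tool_pos: [661.3, 93.8, 176.7]
ee_rot: [0.191, 3.135, 0.0]
wrist_force: [0.0, -0.1, 2.1]
gripper_width: 0.185
```

```bash
python3 -m handwheel '[[-1,0,0,0.003,0,0,0],[-1,0,0,0.006,0,0,0],[-1,0,0,0.006,0,0,0]]'; python3 - <<'E'
from h import *
r.grab_frame('scene')
print(r.observe()['wrist_force'],[(np.round(d['xyz']),d['p']) for d in r.look_for('scene','drawer')])
E
```

```text
time: 9.4
tool_pos: [662.0, 93.8, 172.1]
ee_rot: [0.191, 3.133, 0.0]
wrist_force: [-0.9, -0.4, 7.2]
gripper_width: 0.193
[0.24010431 0.01004049 6.92558157] [(array([541.,  -8.,  49.]), 0.61)]
```

The drawer sprang out about 46 mm. Next, the rod goes back to its slot.

```bash
python3 -m handwheel '[[-1,0,0,0,0,0,0],[-1,0,0,-0.03,0,0,0],[-1,0,0,-0.06,0,0,0],[-1,0,0,-0.085,0,0,0],[-1,0,0,-0.085,0,0,0]]'; python3 - <<'E'
from h import *
go(449,384,258,83);go(449,384,253,83)
E
```

```text
time: 10.0
tool_pos: [662.5, 93.8, 259.2]
ee_rot: [0.191, 3.13, 0.001]
wrist_force: [0.1, 0.4, -0.7]
gripper_width: 0.187
[2.472e-01 2.620e-01 1.000e-04] [0.05 0.31 0.02]
[0.2472 0.262  0.0051] [0.05 0.31 0.02]
```

```bash
python3 -m handwheel '[[-1,0.02,0.021,0,0,0,0],[-1,0.048,0.051,0,0,0,0],[-1,0.078,0.083,0,0,0,0],[-1,0.108,0.115,0,0,0,0],[-1,0.138,0.146,0,0,0,0],[-1,0.168,0.178,0,0,0,0],[-1,0.198,0.21,0,0,0,0],[-1,0.228,0.242,0,0,0,0],[-1,0.247,0.260,0,0,0,0],[-1,0.247,0.260,0,0,0,0],[-1,0.247,0.260,0,0,0,0]]'; python3 -m handwheel '[[-1,0,0,0.01,0,0,0],[-1,0,0,0.01,0,0,0],[-1,0,0,0.01,0,0,0]]'
python3 - <<'E'
from h import *
s=r.observe();P=np.array(s['tool_pos']);print(P)
f=r.grab_frame('top');g=r.grab_frame('scene')
a=cv2.resize(f[175:225,110:175,::-1],None,fx=6,fy=6,interpolation=cv2.INTER_CUBIC);b=cv2.resize(g[70:150,365:430,::-1],None,fx=6,fy=6,interpolation=cv2.INTER_CUBIC)
a=cv2.copyMakeBorder(a,0,180,0,0,0)
cv2.imwrite('pics/e1.png',np.hstack([a,b]))
for c in('top','scene'): print(c,[proj(c,P-[0,0,k]).round(1) for k in(13,123)],proj(c,[448,384,130]))
E
```

```text
time: 11.1
tool_pos: [446.6, 381.9, 254.2]
ee_rot: [-0.189, -3.134, 0.003]
wrist_force: [0.6, 1.0, -1.0]
gripper_width: 0.19
time: 11.4
tool_pos: [447.9, 380.8, 244.8]
ee_rot: [-0.194, -3.134, 0.001]
wrist_force: [0.3, 0.3, -1.2]
gripper_width: 0.191
[447.94989709 380.75982653 244.83748374]
top [array([132. , 192.1]), array([157. , 199.7])] [153.93966335 199.17403526]
scene [array([405.6,  96. ]), array([400.9, 131.7])] [401.8939058  128.75447691]
```

View pics/e1.png

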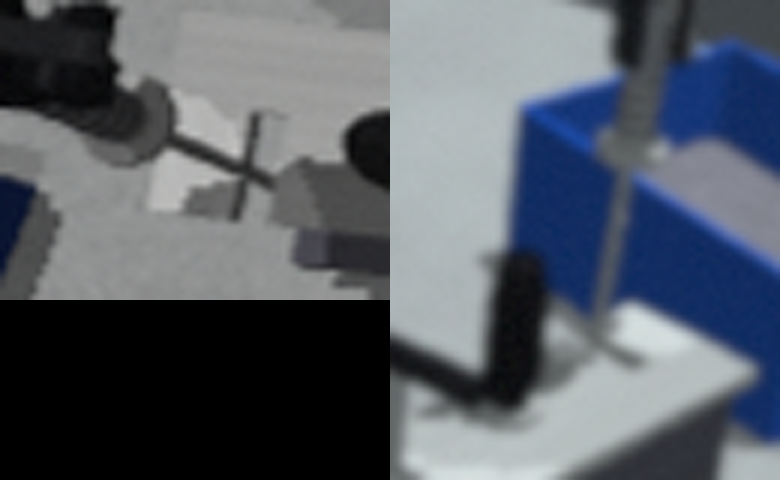

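```bash
python3 - <<'E'
from h import *
X=tri((155.2,205.6),(400,125.3)); print('tip',X,proj('top',X),proj('scene',X))
print('collar',tri((110+135/6,175+125/6),(365+243/6,70+150/6)))
for p in((152.5,194.2),(149.2,211.7)): print('top slot',onplane('top',p,130))
for p in((393.3,121.7),(400,126),(406.7,130.3)): print('sc slot',onplane('scene',p,130))
E
```

```text
tip [436.8 382.1 135.7] [153.29241463 203.67267192] [398.42300835 125.87733564]
collar [443.2 382.4 231.2]
top slot [459.63118964 388.06275724 130.        ]
top slot [419.14145181 393.0563803  130.        ]
sc slot [407.43153914 399.62721219 130.        ]
sc slot [435.48834461 392.75238844 130.        ]
sc slot [462.68735211 386.08775291 130.        ]
```

The view shows the tip just above the shelf, at top-camera pixel (155,206). The slot's centre at that row is near (152,206), so it needs about 3 mm towards +y. I'll nudge it and lower.

```bash
python3 -m handwheel '[[-1,-0.003,0.003,0,0,0,0],[-1,-0.003,0.0035,0.006,0,0,0],[-1,-0.003,0.0035,0.012,0,0,0],[-1,-0.003,0.0035,0.018,0,0,0],[-1,-0.003,0.0035,0.018,0,0,0]]'; python3 - <<'E'
from h import *
print(r.observe()['wrist_force'],r.observe()['tool_pos'])
f=r.grab_frame('top').astype(int).mean(-1);g=r.grab_frame('scene').astype(int).mean(-1)
for v in range(193,216): print(v,' '.join('%3d'%x for x in f[v,142:166]))
print()
for v in range(112,138): print(v,' '.join('%3d'%x for x in g[v,390:414]))
E
```

```text
time: 12.0
tool_pos: [450.2, 384.6, 226.3]
ee_rot: [-0.191, -3.134, 0.002]
wrist_force: [-0.3, 0.1, -1.0]
gripper_width: 0.188
[-0.27900275  0.07620868 -1.01159133] [450.24380404 384.60283435 226.34801991]
193 144 165 152 151 155 153 153 158 156 143 123 125 133 134 147 154 155 156 154 155 155 155 156 156
194 143 176 172 162 154 155 156 158 158 120  71 104 140 136 129 135 150 157 159 158 158 155 155 155
195 122 170 178 176 174 162 157 158 159 116  56 116 146 145 145 145 154 158 158 157 158 159 157 160
196 143 176 178 179 180 166 157 157 158 108  61 120 147 145 146 152 154 156 156 157 157 158 156 157
197 105 161 178 181 179 165 158 160 144  93  60 121 147 148 147 153 158 159 157 157 158 158 158 156
198  55  81 101 137 170 179 168 160 140  88  89 130 144 144 146 154 159 159 161 160 160 161 158 160
199  48  45  51  67  94 139 157 157 130  75  93 134 146 143 148 152 158 157 157 159 128 100 101 101
200 103  60  48  48  51  68  93 122 103  62 107 141 145 145 124 102  99  97 100  98  85  73  75  76
201 170 160 142 101  59  47  51  62  59  58 113 142 148 149 119  82  75  74  75  74  75  73  7
[... 3306 characters left out ...]

131  67  86  96  97  99  99  99 107 123 151 170 177 176 165 153 147 154 168 179 185 186 187 187 185
132  72  88  95  96  99 100 107 125 147 170 183 188 186 182 178 175 177 182 186 186 187 187 186 186
133  79  92  98  99 104 109 124 152 172 181 188 188 188 186 185 186 187 187 187 186 186 186 187 186
134  89 100 107 114 126 137 149 170 183 188 188 189 187 187 187 187 187 187 186 185 186 187 186 187
135 110 124 136 145 161 169 176 184 188 189 189 188 188 187 187 186 186 187 186 185 186 187 186 187
136 143 158 171 176 182 186 186 188 189 188 188 187 187 187 186 187 186 186 185 187 188 187 186 184
137 172 181 186 188 189 190 189 189 189 189 187 187 188 186 186 186 186 186 187 187 187 183 177 167
```

```bash
python3 -m handwheel '[[-1,0,0,0.012,0,0,0],[-1,0,0,0.024,0,0,0],[-1,0,0,0.036,0,0,0],[-1,0,0,0.036,0,0,0]]'; python3 -m handwheel '[[-1,0,0,0.012,0,0,0],[-1,0,0,0.024,0,0,0],[-1,0,0,0.036,0,0,0],[-1,0,0,0.036,0,0,0]]'
```

```text
time: 12.5
tool_pos: [449.6, 384.1, 189.0]
ee_rot: [-0.191, -3.132, 0.004]
wrist_force: [-0.2, -0.3, -1.2]
gripper_width: 0.194
time: 12.9
tool_pos: [449.7, 384.2, 153.3]
ee_rot: [-0.191, -3.133, 0.004]
wrist_force: [-0.1, 0.0, -1.6]
gripper_width: 0.192
```

Free so far. Lower until the collar seats (TCP ≈ 143), then open partway.

```bash
python3 -m handwheel '[[-1,0,0,0.004,0,0,0],[-1,0,0,0.007,0,0,0],[-1,0,0,0.007,0,0,0]]'; python3 -m handwheel '[[-1,0,0,0.002,0,0,0],[-1,0,0,0.003,0,0,0],[-1,0,0,0.003,0,0,0]]'
```

```text
time: 13.2
tool_pos: [451.0, 385.0, 148.7]
ee_rot: [0.191, 3.136, 0.0]
wrist_force: [-0.4, -0.8, -0.6]
gripper_width: 0.193
time: 13.5
tool_pos: [451.0, 385.0, 145.8]
ee_rot: [0.192, 3.136, 0.0]
wrist_force: [0.5, -0.5, -0.8]
gripper_width: 0.189
```

```bash
python3 -m handwheel '[[-1,0,0,0.002,0,0,0],[-1,0,0,0.004,0,0,0],[-1,0,0,0.004,0,0,0]]'
```

```text
time: 13.8
tool_pos: [451.3, 385.3, 143.1]
ee_rot: [0.191, 3.134, 0.002]
wrist_force: [-1.6, -0.9, 6.3]
gripper_width: 0.189
```

```bash
python3 -m handwheel '[[-0.2,0,0,0,0,0,0],[-0.2,0,0,0,0,0,0],[-0.2,0,0,0,0,0,0],[-0.2,0,0,-0.03,0,0,0],[-0.2,0,0,-0.07,0,0,0],[-0.1,0,0,-0.11,0,0,0],[0,0,0,-0.11,0,0,0]]'; python3 - <<'E'
from h import *
s=r.observe();print(s['joints'])
go(543.6,-1.5,190,-2); go(543.6,-1.5,190,178)
f=r.grab_frame('top');g=r.grab_frame('scene')
for c in('top','scene'):
  print([(np.round(d['xyz']),round(d['p'],2)) for d in r.look_for(c,'rod')],[(np.round(d['xyz']),round(d['p'],2)) for d in r.look_for(c,'drawer')])
a=f[175:225,110:175,::-1];b=g[80:140,370:435,::-1]
for v in range(92,132,2): print(v,' '.join('%3d'%x for x in g[v,392:416].mean(-1)))
E
```

```text
time: 14.5
tool_pos: [453.3, 386.5, 257.9]
ee_rot: [0.191, 3.128, 0.009]
wrist_force: [0.1, 1.1, -0.7]
gripper_width: 0.5
[5.71290032e-01 3.38924607e-01 2.20722524e-01 1.44255665e+00
 6.56102734e-05 6.93193971e-01]
[-0.1363 -0.3746  0.0666] [6.300e-01 8.000e-02 8.501e+01]
[-0.1363 -0.3746  0.0666] [-8.000e-02  6.400e-01 -9.498e+01]
[(array([447., 381., 163.]), 0.81)] [(array([571.,   1.,  32.]), 0.67)]
[(array([452., 374., 155.]), 0.5)] [(array([543.,  -8.,  53.]), 0.77), (array([ 462., -396.,    7.]), 0.42), (array([618., 281.,  56.]), 0.32)]
92  63  75  83  85  82  75  71  67  66  64  63  65  66  66  64  65  66  65  65  66  66  66  69  70
94  52  56  57  64  76  81  82  80  76  71  65  65  63  66  68  67  65  69  75  82  91  99 106 117
96  53  54  52  52  54  57  61  72  82  86  82  76  72  74  80  90  97 106 117 126 132 136 136 139
98  53  52  52  53  53  52  50  54  55  62  69  78  93 110 122 131 132 133 135 136 136 136 137 138
100  51  53  52  51  53  52  54  52  54  51  53  53  61  77  97 115 127 134 137 136 138 136 138 137
102  53  53  53  52  51  54  53  53  52  51  57  63  6
[... 745 characters left out ...]

118  54  58  55  53  51  53  54  56  61  70  77  81  84  82  77  67  58  54  52  51  50  53  52  53
120  83  89  82  70  62  53  53  59  66  74  79  82  85  84  82  78  70  63  54  54  53  54  52  52
122 116 117 108 100  88  77  71  68  74  78  83  86  89 101 134 163 163 146 121  95  76  64  55  53
124 163 161 144 126 112 108 106  96  85  80  83  85  92 125 171 202 214 214 205 192 171 146 120  95
126 157 160 156 150 141 130 119 108  93  87  87  88  99 138 181 208 215 215 216 216 215 213 202 188
128 121 126 129 129 126 120 122 128 130 130 130 134 142 160 177 184 192 199 205 207 205 202 197 195
130  99 103 106 107 112 124 134 138 140 143 146 146 146 146 147 158 172 182 187 188 189 187 189 187
```

```bash
python3 -m handwheel '[[0,-0.012,-0.034,0,0,0,8],[0,-0.025,-0.068,0,0,0,16],[0,-0.037,-0.102,0,0,0,24],[0,-0.05,-0.136,0,0,0,32],[0,-0.062,-0.17,0.01,0,0,40],[0,-0.074,-0.204,0.02,0,0,48],[0,-0.087,-0.238,0.03,0,0,56],[0,-0.1,-0.272,0.04,0,0,64],[0,-0.112,-0.306,0.05,0,0,72],[0,-0.124,-0.34,0.06,0,0,80],[0,-0.136,-0.375,0.067,0,0,85],[0,-0.136,-0.375,0.067,0,0,85]]'; python3 - <<'E'
from h import *
s=r.observe();P=np.array(s['tool_pos']);print(s['joints'],P)
go(543.6,-1.5,130,-2)
f=r.grab_frame('top');g=r.grab_frame('scene')
np.save('pics/t.npy',f);np.save('pics/s.npy',g)
for c,k in (('top',f),('scene',g)): print(c,proj(c,P).round(),proj(c,P+[0,0,30]).round(),'panel',proj(c,[543.6,-1.3,82]).round(), [proj(c,np.array([597.6,-3.1,82])-np.array([.9994,-.033,0])*54+q*np.array([.033,.9994,0])).round(1) for q in (78,-78)])
print([(np.round(d['xyz']),round(d['p'],2)) for d in r.look_for('top','drawer')+r.look_for('scene','drawer')])
a=cv2.resize(f[110:190,280:370,::-1],None,fx=4.4,fy=4.4,interpolation=cv2.INTER_CUBIC);b=cv2.resize(g[160:240,280:370,::-1],None,fx=4.4,fy=4.4,interpolation=cv2.INTER_CUBIC)
cv2.imwrite('pics/g1.png',np.hstack([a,b]))
E
```

```text
time: 16.0
tool_pos: [539.8, -7.4, 182.2]
ee_rot: [-2.265, -2.174, 0.005]
wrist_force: [-0.3, 0.0, -0.2]
gripper_width: 0.497
[-1.61878394e-01  2.54336672e-01 -7.94841203e-02  1.24045476e+00
 -1.04915952e-03  1.45012494e+00] [539.78690855  -7.4429759  182.1789904 ]
[0.0061 0.0038 0.0522] [-0.21  0.04 -0.36]
top [323. 152.] [323. 149.] panel [321. 162.] [array([289.7, 161.2]), array([353. , 162.5])]
scene [334. 196.] [334. 185.] panel [337. 229.] [array([359.2, 212. ]), array([311.9, 246.9])]
[(array([543., -10.,  48.]), 0.86), (array([770., -56.,  98.]), 0.64)]
```

View pics/g1.png

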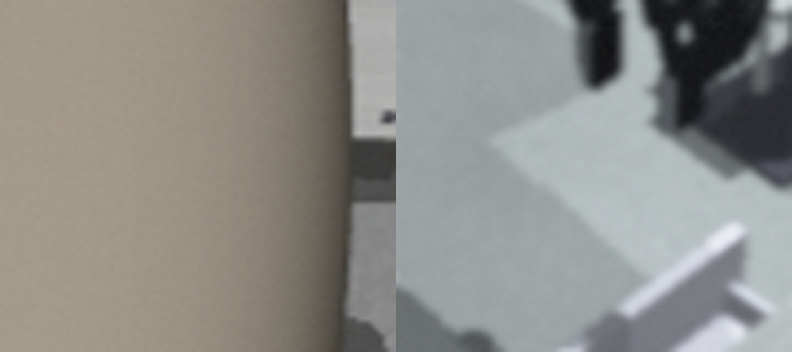

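Last view: the drawer panel's top edge runs from (332,230) to (358,212) in the scene image, right where I predicted. The fingertips appear about 30 mm above the reported TCP, so I'll go to a height that works with or without that offset.

```bash
python3 -m handwheel '[[0,0.006,0.004,0.02,0,0,0],[0,0.006,0.004,0.05,0,0,0],[0,0.006,0.004,0.08,0,0,0],[0,0.006,0.004,0.1,0,0,0],[0,0.006,0.004,0.12,0,0,0],[0,0.006,0.004,0.12,0,0,0]]'; python3 -m handwheel '[[0,0,0,0.01,0,0,0],[0,0,0,0.022,0,0,0],[0,0,0,0.022,0,0,0]]'
```

```text
time: 16.8
tool_pos: [542.0, 3.9, 62.4]
ee_rot: [-2.254, -2.183, 0.005]
wrist_force: [0.4, 0.4, 0.1]
gripper_width: 0.497
time: 17.1
tool_pos: [543.8, 2.5, 41.8]
ee_rot: [-2.258, -2.182, 0.001]
wrist_force: [0.5, 0.6, 0.0]
gripper_width: 0.498
```

Now close on the panel.

```bash
python3 -m handwheel '[[-1,0,0,0,0,0,0],[-1,0,0,0,0,0,0],[-1,0,0,0,0,0,0],[-1,0,0,0,0,0,0],[-1,0,0,0,0,0,0]]'; python3 - <<'E'
from h import *
g=r.grab_frame('scene').mean(-1)
s=r.observe();P=s['tool_pos'];print(P,s['wrist_force'],proj('scene',P),proj('scene',np.array(P)+[0,0,30]),proj('scene',[543.6,-1.3,82]))
for v in range(206,246): print(v,' '.join('%3d'%x for x in g[v,316:362:1]))
E
```

```text
time: 17.6
tool_pos: [544.6, 2.1, 43.5]
ee_rot: [2.26, 2.182, 0.001]
wrist_force: [-3.5, 0.7, 6.4]
gripper_width: 0.093
[544.54094678   2.09462147  43.47081535] [-2.00671467 -0.29011832  5.74671319] [337.64458345 239.8358574 ] [337.83030956 230.76406337] [336.58441403 228.7003165 ]
206 160 163 167 168 162 136  92  53  38  62  89  85  61  36  23  25  26  27  22  25  24  25  23  26  22  24  24  26  24  22  22  20  25  25  28  37  55  78  91 106 129 159 177 186 187 187
207 160 159 161 163 161 145 107  65  37  39  53  57  44  29  22  27  25  26  23  27  24  24  23  25  23  23  21  24  25  24  25  22  24  29  35  42  54  72  87  95 112 138 164 178 183 185
208 163 162 164 163 160 150 119  78  44  29  31  32  28  25  24  24  23  25  26  25  24  24  26  24  24  23  24  23  22  23  24  24  26  39  58  65  63  66  81  90 101 116 141 164 174 172
209 163 163 164 163 160 153 130  94  55  33  24  26  22  25  25  24  26  21  24  24  26  24  22  26  24  23  24  24  26  25  24  23  29  60  90  99  83  64  70  83  93 101 118 140 147 139
210 164 165 164 163 163 158 144 114  75  43  29  23  28  24  26  
[... 6002 characters left out ...]
 109 108 109 108 109 108 108 108 109 108 107 107 112 123 141 162 181 199 211 215 215 210 200 194 194 192 189 186 185 186 186 187 188 188
243 128 142 154 156 153 146 135 123 117 114 112 111 109 109 107 108 110 107 109 109 107 107 108 110 120 142 167 190 206 212 215 216 213 206 196 191 189 188 186 186 185 186 186 187 189 189
244 154 166 174 171 155 138 123 117 117 117 113 111 110 108 108 109 106 107 109 107 106 107 107 113 135 166 193 208 213 215 213 210 205 198 193 190 187 183 185 184 186 187 188 189 188 187
245 186 195 195 182 154 132 120 116 120 119 115 111 109 110 109 109 109 107 108 108 106 107 109 116 144 178 203 212 214 213 209 201 197 192 189 187 186 185 185 187 189 188 188 187 187 187
```

The opening of 0.093 means the panel is pinched. Pull it out.

```bash
python3 -m handwheel '[[-1,0,-0.01,0,0,0,0],[-1,0,-0.025,0,0,0,0],[-1,0,-0.04,0,0,0,0],[-1,0,-0.055,0,0,0,0],[-1,0,-0.07,0,0,0,0],[-1,0,-0.085,0,0,0,0],[-1,0,-0.1,0,0,0,0],[-1,0,-0.108,0,0,0,0],[-1,0,-0.112,0,0,0,0],[-1,0,-0.112,0,0,0,0]]'; python3 - <<'E'
from h import *
g=r.grab_frame('scene')
print(r.observe()['joints'],[(np.round(d['xyz']),round(d['p'],2)) for l in('drawer','carrier') for d in r.look_for('scene',l)])
E
```

```text
time: 18.65
tool_pos: [432.6, 5.9, 43.5]
ee_rot: [2.259, 2.182, 0.001]
wrist_force: [-1.0, 0.7, 6.6]
gripper_width: 0.089
[-1.72367417e-01  1.58466979e-01 -5.68414391e-01  8.42429775e-01
  7.41460622e-05  1.43318299e+00] [(array([462.,  -5.,  35.]), 0.68), (array([486., 285.,  84.]), 0.41), (array([539.,  -6.,  40.]), 0.98), (array([ 464., -396.,    9.]), 0.87), (array([484., 285.,  87.]), 0.49)]
```

```bash
python3 -m handwheel '[[-0.1,0,0,0,0,0,0],[-0.1,0,0,0,0,0,0],[-0.1,0,0,0,0,0,0],[-0.1,0,0,-0.03,0,0,0],[-0.1,0,0,-0.07,0,0,-8],[-0.1,0,0,-0.11,0,0,-16],[0,0,0,-0.15,0,0,-24],[0,0,0,-0.15,0,0,-32]]'; python3 - <<'E'
from h import *
s=r.observe();print(s['wrist_force'])
g=r.grab_frame('scene');f=r.grab_frame('top')
print([(np.round(d['xyz']),round(d['p'],2)) for l in('drawer','carrier') for c in('scene','top') for d in r.look_for(c,l)[:2]])
for d in r.masks_of('scene','carrier')[:3]:
    m=d['pixels']; v,u=np.nonzero(m); print(d['p'],u.min(),u.max(),v.min(),v.max())
    if u.mean()>280: np.save('pics/m.npy',m); M=m
v,u=np.nonzero(M)
gg=g.mean(-1)
for q in range(v.min()-3,v.max()+4): print(q,' '.join('%3d'%x for x in gg[q,u.min()-3:u.max()+4]))
print(u.min()-3)
go(547.6,-1.4,190,88)
E
```

```text
time: 19.6
tool_pos: [435.9, 5.4, 197.9]
ee_rot: [1.558, 2.718, 0.005]
wrist_force: [0.6, -0.2, -0.2]
gripper_width: 0.498
[ 0.59074409 -0.19521433 -0.22332323]
[(array([462.,  -4.,  36.]), 0.67), (array([453., 380., 164.]), 0.17), (array([538.,  -5.,  37.]), 0.87), (array([ 455., -385.,    9.]), 0.6)]
0.73 148 204 312 364
0.56 316 351 223 256
220 215 216 216 216 217 216 215 215 215 216 216 216 216 216 216 216 216 215 213 216 217 220 224 219 201 182 173 168 151 127 113 115 126 145 171 198 213 216 208 199 195 192
221 215 216 218 217 216 215 215 214 215 215 216 216 214 215 214 215 215 217 216 215 215 217 220 224 223 215 204 192 167 136 115 109 110 117 131 157 186 206 214 214 208 199
222 216 217 216 216 217 217 216 215 215 215 214 212 212 213 213 215 215 216 216 216 215 216 218 219 219 210 194 178 161 140 123 113 109 108 112 123 143 172 198 213 218 212
223 214 216 216 216 216 216 216 216 216 215 211 206 208 214 214 214 215 216 217 217 216 216 213 208 201 185 175 174 174 170 151 131 116 111 109 109 116 131 156 186 207 214
224 215 215 215 216 215 216 216 217 216 214 207 197 196 205 212 21
[... 5490 characters left out ...]
216 212 205 192 176 170 186 206 215 216 217 218 219 217 216 219 218 218 220 220 220 220 220 220 218 219 219 220 221 222
257 106 105 108 108 116 138 168 202 222 227 226 224 220 216 215 209 196 183 190 209 218 219 219 218 217 217 217 218 220 220 220 220 220 220 219 219 218 220 220 221 221 221
258 102 105 106 105 108 113 128 157 190 214 225 227 225 221 217 215 212 209 210 217 219 219 217 217 218 218 219 219 219 220 220 221 220 220 220 220 220 221 221 222 221 220
259  98 102 104 105 106 107 110 122 144 177 208 224 228 225 221 220 217 218 218 219 218 217 218 218 218 219 220 219 220 220 221 221 220 220 221 220 220 221 221 221 220 220
313
[-0.0643  0.0967  0.0013] [-5.000e-02 -1.400e-01 -5.809e+01]
```

```bash
python3 - <<'E'
from h import *
X=np.array([.9994,-.033,0]);Y=np.array([.033,.9994,0]);Z=np.array([0,0,1.])
C=np.array([547.6,-1.5,30])
for n,(a,b,c) in dict(Ltop=(-45,0,45),Rtop=(45,0,45),LtopY=(-45,-5,45),RtopY=(45,-5,45),LbarbotY=(-45,-5,35),RbarbotY=(45,-5,35),pl1=(-45,38,6),pl2=(45,38,6),pl3=(45,-38,6),pl4=(-45,-38,6)).items():
    print(n,proj('scene',C+a*X+b*Y+c*Z).round(1))
M=np.load('pics/m.npy');v,u=np.nonzero(M)
for q in range(v.min(),v.max()+1,3): print(q,u[v==q].min(),u[v==q].max())
# same for carrier2 for the reference mask outline
E
```

```text
Ltop [323.7 222.1]
Rtop [352.6 241.9]
LtopY [322.2 223.2]
RtopY [351.1 243.1]
LbarbotY [322.3 226.3]
RbarbotY [351.  246.2]
pl1 [334.8 225.8]
pl2 [362.9 244.9]
pl3 [340.6 262.9]
pl4 [312.5 242.2]
223 326 327
226 324 332
229 324 339
232 324 342
235 323 346
238 321 350
241 317 350
244 316 347
247 318 344
250 322 340
253 325 336
256 328 332
```

```bash
python3 -m handwheel '[[0,-0.01,0.015,0,0,0,-8],[0,-0.022,0.034,0,0,0,-16],[0,-0.034,0.051,0,0,0,-24],[0,-0.044,0.066,0,0,0,-32],[0,-0.055,0.083,0,0,0,-40],[0,-0.066,0.099,0.02,0,0,-48],[0,-0.066,0.099,0.05,0,0,-56],[0,-0.066,0.099,0.07,0,0,-58],[0,-0.066,0.099,0.07,0,0,-58]]'; python3 - <<'E'
from h import *
print(r.observe()['joints'][5]); go(551,-1.6,50,88)
E
```

```text
time: 20.85
tool_pos: [548.3, -1.2, 118.6]
ee_rot: [-0.056, -3.133, -0.002]
wrist_force: [-0.9, 1.0, -0.6]
gripper_width: 0.502
-0.11284601892934273
[-0.0033 -0.0003  0.0686] [ 0.06 -0.46 -0.05]
```

```bash
python3 -m handwheel '[[0,-0.003,0,0.03,0,0,0],[0,-0.003,0,0.055,0,0,0],[0,-0.003,0,0.068,0,0,0],[0,-0.003,0,0.068,0,0,0]]'; python3 -m handwheel '[[0,0,0,0.004,0,0,0],[0,0,0,0.008,0,0,0],[0,0,0,0.008,0,0,0]]';python3 -m handwheel '[[0,0,0,0.002,0,0,0],[0,0,0,0.004,0,0,0],[0,0,0,0.004,0,0,0]]'
```

```text
time: 21.25
tool_pos: [552.9, -1.5, 53.5]
ee_rot: [-0.056, -3.138, -0.001]
wrist_force: [0.2, 0.8, -0.1]
gripper_width: 0.501
time: 21.55
tool_pos: [554.8, -1.8, 47.3]
ee_rot: [0.055, 3.14, -0.0]
wrist_force: [-0.1, -0.6, -0.4]
gripper_width: 0.5
time: 21.85
tool_pos: [554.2, -1.7, 42.7]
ee_rot: [-0.055, -3.141, -0.0]
wrist_force: [-0.4, -0.7, -0.3]
gripper_width: 0.502
```

```bash
python3 -m handwheel '[[0,0,0,0.002,0,0,0],[0,0,0,0.004,0,0,0],[0,0,0,0.004,0,0,0]]';python3 - <<'E'
from h import *
g=r.grab_frame('scene').mean(-1); s=r.observe(); print(s['tool_pos'],s['wrist_force'],proj('scene',s['tool_pos']))
for v in range(210,256): print(v,' '.join('%3d'%x for x in g[v,316:358]))
E
```

```text
time: 22.15
tool_pos: [554.1, -1.7, 38.4]
ee_rot: [-0.054, -3.141, -0.0]
wrist_force: [-0.1, 0.4, -1.0]
gripper_width: 0.5
[554.14929917  -1.6988418   38.5486473 ] [-0.0249029   0.09555328  0.61842115] [339.64624446 244.21723564]
210 123 124 123 125 124 123 118 107  92  80  75  70  64  49  35  30  26  22  23  23  25  24  25  23  24  27  24  25  25  26  25  23  21  22  25  23  24  28  28  29  30  29
211 122 116 116 118 121 120 111  95  82  75  72  67  58  45  32  24  26  26  22  22  22  23  23  24  26  28  25  21  23  24  25  27  23  23  21  21  25  26  29  31  38  43
212 109  97  95 105 109 108  97  83  76  71  66  61  53  40  31  24  23  24  24  24  21  27  25  27  25  26  27  27  27  25  24  28  21  24  23  25  25  23  32  46  69  83
213  88  71  66  77  86  87  81  74  72  68  60  55  45  38  31  24  24  24  24  23  24  26  25  24  23  24  32  43  49  42  29  26  24  23  21  21  25  27  40  72 110 132
214  69  50  47  58  66  73  71  71  65  60  56  48  41  34  30  25  22  24  23  21  23  23  24  25  26  31  51  79  90  74  48  29  29  25  26  23  23  28  52  98 144 168
215  55  4
[... 6341 characters left out ...]
 189 188 189
252 147 148 149 149 149 146 144 137 127 120 117 118 116 115 116 119 121 124 124 133 147 168 186 201 209 209 201 192 188 188 188 189 189 190 190 189 189 188 188 189 189 190
253 142 145 148 147 149 149 148 145 140 130 122 121 116 115 114 117 118 122 131 150 174 197 209 216 217 215 208 200 191 190 189 189 189 190 189 190 189 189 188 188 190 191
254 129 139 145 147 150 149 149 149 146 140 133 124 119 116 114 118 124 132 149 176 198 212 218 218 218 216 212 207 200 195 192 191 190 190 189 189 189 190 190 191 192 192
255 116 126 137 145 151 153 152 150 148 148 143 133 125 119 119 128 147 163 180 199 213 218 218 216 217 217 216 216 211 203 196 192 191 191 190 190 189 190 190 192 191 191
```

```bash
python3 -m handwheel '[[0,0,0,0.002,0,0,0],[0,0,0,0.004,0,0,0],[0,0,0,0.004,0,0,0]]';python3 -m handwheel '[[0,0,0,0.002,0,0,0],[0,0,0,0.004,0,0,0],[0,0,0,0.004,0,0,0]]'
```

```text
time: 22.5
tool_pos: [554.1, -1.7, 34.4]
ee_rot: [-0.054, -3.141, -0.0]
wrist_force: [-0.6, 0.2, -0.4]
gripper_width: 0.501
time: 22.8
tool_pos: [554.1, -1.7, 30.4]
ee_rot: [-0.055, -3.141, -0.0]
wrist_force: [-0.1, -0.1, -0.1]
gripper_width: 0.5
```

No contact at a reading of 30 mm, below the plate's top at 36 mm, so the tips do sit higher than reported. Grip the bar and lift.

```bash
python3 -m handwheel '[[-0.4,0,0,0,0,0,0],[-1,0,0,0,0,0,0],[-1,0,0,0,0,0,0],[-1,0,0,0,0,0,0],[-1,0,0,0,0,0,0],[-1,0,0,0,0,0,0]]';python3 -m handwheel '[[-1,0,0,-0.005,0,0,0],[-1,0,0,-0.015,0,0,0],[-1,0,0,-0.025,0,0,0],[-1,0,0,-0.025,0,0,0]]'; python3 - <<'E'
from h import *
r.grab_frame('scene');s=r.observe(); print(s['tool_pos'],s['wrist_force'],s['torque'])
print([(np.round(d['xyz']),round(d['p'],2)) for d in r.look_for('scene','carrier')])
E
```

```text
time: 23.4
tool_pos: [554.6, -1.7, 31.0]
ee_rot: [0.054, 3.14, 0.0]
wrist_force: [-0.8, 0.4, 2.0]
gripper_width: 0.092
time: 23.8
tool_pos: [555.8, -2.0, 57.8]
ee_rot: [0.054, 3.138, -0.001]
wrist_force: [1.0, 1.3, -1.7]
gripper_width: 0.093
[555.42719332  -1.91271194  57.07761   ] [-0.18720522 -0.39593692 -1.99614567] [0.0780434  0.03499615 0.02543535]
[(array([ 463., -396.,   12.]), 0.92), (array([552.,  -8.,  65.]), 0.87), (array([ 463., -313.,    4.]), 0.28)]
```

```bash
python3 -m handwheel '[[-1,0,0,-0.02,0,0,0],[-1,0,0,-0.045,0,0,0],[-1,0,0,-0.07,0,0,0],[-1,0,0,-0.085,0,0,0],[-1,0,0,-0.09,0,0,0],[-1,0,0,-0.09,0,0,0]]'; python3 - <<'E'
from h import *
s=r.observe(); print(s['wrist_force'],s['gripper_width']); go(469,-275.5,147,89)
r.grab_frame('scene');r.grab_frame('top')
for c in('scene','top'): print(c,[(np.round(d['xyz']),round(d['p'],2)) for l in('carrier','tray') for d in r.look_for(c,l)[:3]])
E
```

```text
time: 24.5
tool_pos: [554.6, -1.8, 146.0]
ee_rot: [0.054, 3.14, -0.0]
wrist_force: [0.8, 0.3, -2.2]
gripper_width: 0.096
[ 0.76459233  0.28867951 -2.20496338] 0.09582550987739669
[ 0.0761 -0.2765 -0.001 ] [-0.    0.05 -0.99]
scene [(array([563.,  -6., 152.]), 0.72), (array([ 459., -394.,   11.]), 0.63), (array([ 467., -306.,    2.]), 0.59)]
top [(array([ 458., -386.,   10.]), 0.9), (array([ 224., -256.,    4.]), 0.6), (array([ 464., -304.,    4.]), 0.58), (array([442., 380., 167.]), 0.55)]
```

```bash
python3 -m handwheel '[[-1,0.006,-0.02,0,0,0,0],[-1,0.014,-0.05,0,0,0,0],[-1,0.022,-0.08,0,0,0,0],[-1,0.03,-0.11,0,0,0,-0.5],[-1,0.038,-0.14,0,0,0,-1],[-1,0.047,-0.17,0,0,0,-1],[-1,0.055,-0.2,0,0,0,-1],[-1,0.063,-0.23,0,0,0,-1],[-1,0.07,-0.255,0,0,0,-1],[-1,0.076,-0.27,0,0,0,-1],[-1,0.076,-0.2765,0,0,0,-1],[-1,0.076,-0.2765,0,0,0,-1]]'; python3 -m handwheel '[[-1,0,0,0.03,0,0,0],[-1,0,0,0.06,0,0,0],[-1,0,0,0.08,0,0,0],[-1,0,0,0.08,0,0,0],[-1,0,0,0.08,0,0,0]]'
python3 - <<'E'
from h import *
s=r.observe(); P=s['tool_pos'];print(P,s['wrist_force'])
g=r.grab_frame('scene');f=r.grab_frame('top');np.save('pics/s2.npy',g);np.save('pics/t2.npy',f)
X,Y=np.array([1,0,0.]),np.array([0,1,0.])
C=np.array([P[0]-3.5,P[1],P[2]-1+6])
print('carrier pred scene',[proj('scene',C+a*X+b*Y).round(1) for a,b in((-45,-38),(45,-38),(45,38),(-45,38))])
print('tray pred scene',[proj('scene',[466+a,-328.5+b,22]).round(1) for a,b in((-62,-107),(62,-107),(62,107),(-62,107))])
print('tray pred top',[proj('top',[466+a,-328.5+b,22]).round(1) for a,b in((-62,-107),(62,-107),(62,107),(-62,107))])
for c in('scene','top'):
  for l in('carrier','tray'):
    for d in r.masks_of(c,l)[:3]:
        k=max(cv2.findContours(d['pixels'].astype(np.uint8),0,1)[0],key=cv2.contourArea); h=cv2.convexHull(k)
        print(c,l,round(d['p'],2),cv2.boundingRect(k),cv2.approxPolyDP(h,3,True)[:,0].tolist())
E
```

```text
time: 26.0
tool_pos: [468.8, -275.7, 145.5]
ee_rot: [-0.028, -3.141, -0.001]
wrist_force: [0.1, 1.2, -1.5]
gripper_width: 0.095
time: 26.5
tool_pos: [469.1, -274.4, 66.0]
ee_rot: [-0.025, -3.141, -0.001]
wrist_force: [0.3, -0.6, -0.8]
gripper_width: 0.093
[ 469.12423379 -274.3778286    66.00924747] [ 0.30560708 -0.64569476 -0.82721081]
carrier pred scene [array([190.3, 283.5]), array([216.6, 309.2]), array([247.3, 285.6]), array([220.6, 262.4])]
tray pred scene [array([137.9, 331.4]), array([171.7, 372.9]), array([261.1, 300.4]), array([225.2, 269. ])]
tray pred top [array([491.6, 218.6]), array([487.7, 171.3]), array([405.8, 172.2]), array([407.9, 219.5])]
scene carrier 0.83 (147, 312, 58, 54) [[159, 312], [181, 314], [204, 338], [173, 365], [147, 337]]
scene carrier 0.71 (192, 269, 55, 41) [[246, 288], [215, 309], [192, 282], [227, 269]]
scene carrier 0.5 (397, 104, 11, 30) [[406, 104], [407, 130], [402, 133], [397, 126]]
scene tray 0.85 (137, 289, 125, 90) [[261, 301], [259, 308], [175, 378], [137, 333], [194, 290], [248, 289]]
scene tray 0.8 (118, 213, 68, 73) [[176, 213], [185, 254], [176, 267], [153, 285], [121, 263], [118, 255]]
top carrier 0.69 (286, 142, 66, 70) [[346, 144], [350, 210], [291, 209], [286, 179], [296, 144]]
top carrier 0.58 (417, 184, 28, 28) [[444, 193], [430, 210], [418, 210], [418, 184]]
top carrier 0.46 (397, 107, 19, 20) [[413, 107], [414, 122], [410, 126], [400, 125], [397, 113]]
top tray 0.58 (403, 171, 29, 52) [[431, 172], [429, 215], [424, 222], [409, 222], [403, 177]]
top tray 0.58 (378, 270, 15, 28) [[391, 270], [388, 290], [382, 297], [378, 275]]
```

The carrier and tray outlines match the prediction within about 2 px. Lower it.

```bash
python3 -m handwheel '[[-1,0,0,0.02,0,0,0],[-1,0,0,0.04,0,0,0],[-1,0,0,0.054,0,0,0],[-1,0,0,0.054,0,0,0],[-1,0,0,0.054,0,0,0]]'; python3 -m handwheel '[[-1,0,0,0.002,0,0,0],[-1,0,0,0.004,0,0,0],[-1,0,0,0.004,0,0,0]]'
```

```text
time: 27.3
tool_pos: [469.0, -275.6, 12.2]
ee_rot: [0.027, 3.141, -0.0]
wrist_force: [0.1, -0.1, -1.7]
gripper_width: 0.101
time: 27.6
tool_pos: [469.1, -275.6, 8.1]
ee_rot: [0.027, 3.141, -0.001]
wrist_force: [-0.4, 0.4, -1.6]
gripper_width: 0.097
```

```bash
python3 -m handwheel '[[-1,0,0,0.002,0,0,0],[-1,0,0,0.003,0,0,0],[-1,0,0,0.003,0,0,0]]'
```

```text
time: 27.9
tool_pos: [468.7, -275.3, 4.6]
ee_rot: [-0.027, -3.141, -0.0]
wrist_force: [-0.4, -0.2, -1.6]
gripper_width: 0.098
```

```bash
python3 -m handwheel '[[-1,0,0,0.001,0,0,0],[-1,0,0,0.003,0,0,0],[-1,0,0,0.003,0,0,0]]'
```

```text
time: 28.2
tool_pos: [468.9, -275.5, 4.0]
ee_rot: [0.027, 3.141, -0.001]
wrist_force: [-5.0, 3.9, 15.7]
gripper_width: 0.096
```

```bash
python3 -m handwheel '[[-1,0,0,-0.002,0,0,0],[-0.2,0,0,-0.002,0,0,0],[-0.2,0,0,-0.002,0,0,0],[-0.2,0,0,-0.002,0,0,0],[-0.2,0,0,-0.015,0,0,0],[-0.2,0,0,-0.04,0,0,0],[-0.2,0,0,-0.08,0,0,0],[-0.2,0,0,-0.12,0,0,0],[-1,0,0,-0.15,0,0,0],[-1,0,0,-0.15,0,0,0]]'; python3 - <<'E'
from h import *
print(r.observe()['wrist_force']); go(385,3.5,150,88);go(385,3.5,30,88)
r.grab_frame('scene');r.grab_frame('top')
for c in('scene','top'):
   print(c,[(np.round(d['xyz']),round(d['p'],2)) for l in('carrier','drawer','rod') for d in r.look_for(c,l)[:3]])
   for d in r.masks_of(c,'carrier')[:3]:
        k=max(cv2.findContours(d['pixels'].astype(np.uint8),0,1)[0],key=cv2.contourArea); 
        w=np.array([onplane(c,q[0],9)[:2] for q in k],np.float32);print(c,round(d['p'],2),cv2.boundingRect(k),cv2.minAreaRect(w))
E
```

```text
time: 29.2
tool_pos: [471.5, -277.5, 157.7]
ee_rot: [0.027, 3.134, -0.009]
wrist_force: [-0.1, -0.6, 0.4]
gripper_width: 0.074
[-0.05362404 -0.62667392  0.44185986]
[0.0913 0.2796 0.0054] [-0.33  0.44  1.02]
[0.0922 0.2803 0.1254] [-0.33  0.44  1.02]
scene [(array([ 473., -282.,   15.]), 0.88), (array([ 459., -394.,   11.]), 0.82), (array([478.,  -2.,  26.]), 0.61), (array([454., 375., 159.]), 0.73)]
scene 0.71 (197, 280, 53, 48) ((451.700439453125, -276.8677673339844), (76.2800064086914, 122.15509033203125), 89.52965545654297)
scene 0.64 (147, 312, 58, 54) ((446.6428527832031, -389.7076416015625), (123.80059814453125, 78.72428131103516), 1.6206859350204468)
top [(array([ 467., -268.,    9.]), 0.66), (array([ 482., -358.,   13.]), 0.65), (array([515.,  -1.,  33.]), 0.55), (array([706., -10.,  91.]), 0.53), (array([ 483., -363.,   12.]), 0.72), (array([446., 382., 162.]), 0.5)]
top 0.68 (454, 185, 13, 12) ((482.1055603027344, -360.1086120605469), (25.489351272583008, 36.517940521240234), 43.16614532470703)
top 0.57 (411, 177, 31, 38) ((468.16119384765625, -275.4118347167969), (79.10272216796875, 98.33660888671875), 89.38423156738281)
```

The carrier lies in the bay at about (468, −275.5). Now the drawer.

```bash
python3 -m handwheel '[[-1,0.01,0.03,0,0,0,0],[-1,0.023,0.07,0,0,0,0],[-1,0.037,0.112,0,0,0,0],[-1,0.05,0.154,0,0,0,0],[-1,0.064,0.196,0,0,0,0],[-1,0.078,0.238,0,0,0,0.5],[-1,0.092,0.27,0.01,0,0,1],[-1,0.092,0.28,0.04,0,0,1],[-1,0.092,0.28,0.08,0,0,1],[-1,0.092,0.28,0.11,0,0,1],[-1,0.092,0.28,0.125,0,0,1],[-1,0.092,0.28,0.125,0,0,1]]'; python3 - <<'E'
from h import *
s=r.observe();print(s['wrist_force'],s['gripper_width']); go(480,0.3,30,88)
E
```

```text
time: 30.9
tool_pos: [379.2, 6.7, 24.8]
ee_rot: [-0.054, -3.136, -0.001]
wrist_force: [-0.6, 0.1, 0.5]
gripper_width: 0.001
[-0.5938138   0.05780619  0.52055452] 0.0006809298948159171
[-0.1009 -0.0029 -0.0057] [ 0.05 -0.28  0.03]
```

```bash
python3 -m handwheel '[[-1,-0.012,0,-0.004,0,0,0],[-1,-0.024,0,-0.004,0,0,0],[-1,-0.036,0,-0.004,0,0,0],[-1,-0.048,0,-0.004,0,0,0],[-1,-0.06,0,-0.004,0,0,0],[-1,-0.072,0,-0.004,0,0,0],[-1,-0.084,0,-0.004,0,0,0],[-1,-0.096,0,-0.004,0,0,0],[-1,-0.108,0,-0.004,0,0,0],[-1,-0.12,0,-0.004,0,0,0],[-1,-0.132,0,-0.004,0,0,0],[-1,-0.14,0,-0.004,0,0,0]]'; python3 - <<'E'
from h import *
s=r.observe();print(s['wrist_force'],s['tool_pos']); r.grab_frame('scene')
print([(np.round(d['xyz']),round(d['p'],2)) for d in r.look_for('scene','drawer')])
E
```

```text
time: 32.1
tool_pos: [523.0, 1.2, 30.8]
ee_rot: [0.054, 3.14, 0.0]
wrist_force: [-0.2, -0.2, 1.1]
gripper_width: 0.002
[-0.19114723 -0.23487627  1.0632665 ] [523.02411366   1.151649    30.78323899]
[(array([546.,  -8.,  52.]), 0.71), (array([ 472., -334.,    8.]), 0.28)]
```

```bash
python3 -m handwheel '[[-1,-0.01,0,0,0,0,0],[-1,-0.02,0,0,0,0,0],[-1,-0.03,0,0,0,0,0],[-1,-0.04,0,0,0,0,0],[-1,-0.04,0,0,0,0,0]]'; python3 -m handwheel '[[-1,-0.003,0,0,0,0,0],[-1,-0.006,0,0,0,0,0],[-1,-0.006,0,0,0,0,0]]'
```

```text
time: 32.7
tool_pos: [560.4, 0.1, 30.4]
ee_rot: [-0.054, -3.138, -0.001]
wrist_force: [-5.5, -0.1, 2.5]
gripper_width: -0.001
time: 33.0
tool_pos: [566.7, -0.2, 30.4]
ee_rot: [-0.054, -3.139, -0.001]
wrist_force: [-1.1, 1.0, -1.7]
gripper_width: -0.003
```

```bash
python3 -m handwheel '[[-1,-0.002,0,0,0,0,0],[-1,-0.004,0,0,0,0,0],[-1,-0.004,0,0,0,0,0]]'; python3 -m handwheel '[[-1,-0.001,0,0,0,0,0],[-1,-0.003,0,0,0,0,0],[-1,-0.003,0,0,0,0,0]]';  python3 - <<'E'
from h import *
r.grab_frame('scene')
print([(np.round(d['xyz']),round(d['p'],2)) for d in r.look_for('scene','drawer')])
E
```

```text
time: 33.3
tool_pos: [571.1, -0.3, 30.4]
ee_rot: [-0.054, -3.14, -0.001]
wrist_force: [-1.6, 1.2, -2.2]
gripper_width: -0.005
time: 33.6
tool_pos: [573.6, -0.4, 30.4]
ee_rot: [-0.054, -3.139, -0.001]
wrist_force: [-4.4, 1.1, -1.1]
gripper_width: -0.002
[(array([588., -10.,  80.]), 0.54)]
```

```bash
python3 -m handwheel '[[-1,-0.001,0,0,0,0,0],[-1,-0.002,0,0,0,0,0],[-1,-0.002,0,0,0,0,0]]'; python3 -m handwheel '[[-1,-0.001,0,0,0,0,0],[-1,-0.002,0,0,0,0,0],[-1,-0.002,0,0,0,0,0]]'
```

```text
time: 34.0
tool_pos: [575.6, -0.5, 30.4]
ee_rot: [-0.054, -3.139, -0.001]
wrist_force: [-4.2, 1.3, -0.9]
gripper_width: -0.003
time: 34.3
tool_pos: [575.9, -0.5, 30.4]
ee_rot: [-0.054, -3.136, -0.0]
wrist_force: [-9.6, 0.1, 5.2]
gripper_width: 0.002
```

```bash
python3 -m handwheel '[[-1,-0.001,0,0,0,0,0],[-1,-0.003,0,0,0,0,0],[-1,-0.003,0,0,0,0,0],[-1,-0.003,0,0,0,0,0]]'
```

```text
time: 34.7
tool_pos: [575.7, -0.5, 30.4]
ee_rot: [-0.054, -3.131, -0.0]
wrist_force: [-17.8, 0.1, 11.5]
gripper_width: -0.001
```

Hard stop reached. Back off and see whether the drawer stays latched.

```bash
python3 -m handwheel '[[-1,0.01,0,0,0,0,0],[-1,0.03,0,0,0,0,0],[-1,0.06,0,0,0,0,0],[-1,0.1,0,0,0,0,0],[-1,0.1,0,-0.04,0,0,0],[-1,0.1,0,-0.09,0,0,0],[-1,0.1,0,-0.14,0,0,0],[-1,0.1,0,-0.14,0,0,0]]';  python3 - <<'E'
from h import *
print(r.observe()['wrist_force'])
g=r.grab_frame('scene');f=r.grab_frame('top')
for c in ('scene','top'):
    for l in('drawer','rod','carrier','screwdriver','tdriver','weight','jar','abrader'): print(c,l,[(np.round(d['xyz']).tolist(),round(d['p'],2)) for d in r.look_for(c,l)[:2]])
old=cv2.imread('pics/scene0.png')[:,:,::-1]; d=cv2.absdiff(old,g).max(-1)>40
n,lab,st,_=cv2.connectedComponentsWithStats(d.astype(np.uint8)); print([x.tolist() for x in st[1:] if x[4]>15])
print('drawer diff',d[205:275,300:400].sum())
E
```

```text
time: 35.5
tool_pos: [487.9, 1.6, 178.9]
ee_rot: [0.054, 3.124, -0.004]
wrist_force: [-0.4, 0.7, -0.2]
gripper_width: 0.001
[-0.3932243   0.74375407 -0.17248359]
scene drawer [([590.0, -12.0, 81.0], 0.74)]
scene rod [([453.0, 376.0, 161.0], 0.68)]
scene carrier [([473.0, -280.0, 10.0], 0.94), ([462.0, -395.0, 10.0], 0.74)]
scene screwdriver [([442.0, 301.0, 173.0], 0.73)]
scene tdriver [([425.0, 232.0, 182.0], 0.59), ([452.0, 376.0, 160.0], 0.48)]
scene weight [([635.0, -303.0, 52.0], 0.85)]
scene jar [([619.0, 282.0, 50.0], 0.64)]
scene abrader [([691.0, -242.0, 20.0], 0.61)]
top drawer [([467.0, -328.0, 8.0], 0.69)]
top rod [([604.0, 294.0, 84.0], 0.63), ([445.0, 384.0, 162.0], 0.55)]
top carrier [([455.0, -384.0, 11.0], 0.79), ([452.0, 232.0, 198.0], 0.71)]
top screwdriver [([436.0, 302.0, 188.0], 0.62)]
top tdriver []
top weight [([616.0, -287.0, 51.0], 0.55)]
top jar [([606.0, 296.0, 82.0], 0.95)]
top abrader [([682.0, -231.0, 18.0], 0.86)]
[[159, 0, 6, 6, 29], [176, 0, 40, 51, 1119], [221, 0, 54, 46, 1561], [279, 0, 16, 6, 58], [349, 0, 43, 51, 1048], [280, 4, 21, 9, 72], [280, 9, 24, 19, 218], [156, 10, 9, 45, 241], [302, 16, 12, 7, 57], [287, 17, 60, 159, 4924], [288, 39, 20, 15, 180], [220, 51, 57, 45, 1032], [170, 56, 21, 6, 76], [241, 57, 22, 15, 181], [162, 62, 45, 19, 509], [259, 70, 11, 7, 61], [155, 80, 16, 23, 141], [173, 82, 35, 8, 119], [145, 84, 10, 9, 32], [143, 87, 28, 40, 573], [176, 89, 31, 7, 98], [213, 93, 23, 16, 211], [172, 96, 37, 32, 746], [356, 113, 11, 7, 51], [219, 115, 82, 24, 992], [165, 127, 9, 28, 145], [230, 140, 39, 17, 333], [153, 163, 20, 22, 270], [191, 166, 40, 17, 198], [179, 177, 9, 5, 27], [192, 176, 126, 80, 4022], [174, 182, 8, 5, 26], [207, 280, 33, 39, 277], [222, 282, 5, 5, 19], [199, 298, 5, 5, 22], [242, 301, 5, 6, 24], [213, 306, 9, 7, 34], [219, 319, 6, 6, 25]]
drawer diff 244
```

```bash
python3 - <<'E'
from h import *
g=r.grab_frame('scene'); old=cv2.imread('pics/scene0.png')[:,:,::-1]
G=lambda a:cv2.cvtColor(np.ascontiguousarray(a),cv2.COLOR_RGB2GRAY)
for v in (228,234,240,246,252):
    c=int(373-(v-221)*1.27); print(v,c,G(old)[v,c-18:c+8].tolist(),G(g)[v,c-18:c+8].tolist())
s=r.observe();print(s['wrist_force'],s['time']); print(r.job_done())
E
```

```text
228 364 [182, 180, 178, 177, 178, 177, 178, 179, 180, 180, 181, 180, 182, 182, 186, 189, 202, 219, 228, 232, 232, 230, 226, 222, 217, 215] [191, 188, 184, 184, 185, 186, 186, 186, 187, 187, 187, 188, 189, 189, 190, 189, 194, 209, 216, 218, 221, 224, 221, 216, 213, 217]
234 356 [181, 180, 181, 182, 181, 182, 181, 180, 181, 181, 181, 181, 181, 182, 182, 187, 201, 216, 226, 230, 232, 231, 227, 223, 219, 216] [162, 161, 163, 167, 172, 172, 170, 172, 177, 184, 186, 186, 186, 186, 188, 189, 196, 203, 210, 214, 215, 214, 209, 203, 197, 193]
240 348 [179, 179, 179, 178, 178, 179, 180, 180, 181, 181, 179, 179, 178, 178, 179, 184, 194, 209, 221, 228, 232, 231, 229, 224, 220, 217] [159, 160, 159, 160, 160, 160, 160, 161, 161, 161, 161, 160, 158, 160, 160, 164, 173, 186, 199, 209, 214, 215, 212, 205, 199, 193]
246 341 [183, 184, 183, 182, 182, 182, 183, 180, 180, 179, 179, 180, 180, 180, 183, 189, 202, 217, 228, 232, 233, 230, 225, 222, 218, 214] [165, 165, 163, 162, 162, 163, 163, 162, 160, 158, 161, 162, 162, 161, 164, 169, 179, 194, 207, 215, 216, 212, 206, 200, 197, 197]
252 333 [182, 183, 182, 183, 182, 181, 181, 181, 183, 183, 185, 184, 184, 183, 186, 192, 203, 220, 230, 234, 234, 233, 228, 223, 217, 215] [173, 165, 164, 163, 162, 162, 163, 162, 161, 162, 164, 164, 164, 164, 170, 180, 199, 221, 232, 236, 236, 229, 222, 219, 218, 217]
[-0.59726506  0.24654168 -0.16255459] 36.45
the job is handed in; nothing more can be done
None
```

I released the latch with the rod, moved the carrier to the tray's empty bay, shut the drawer and handed the job in at about 36.5 s; no verdict was reported.

**Steps**
- **Rod:** I pushed it down the release hole and the drawer sprang out about 46 mm. I then hung the rod back in its slot.
- **Carrier:** I pulled the drawer out about 157 mm by its front panel and lifted the carrier by its handle. I set it down in the bay, with about 16 N on the floor when it landed.
- **Drawer:** I pushed it to a hard stop (about 18 N), and it stayed shut when I backed off.

**Last checks**
- **Drawer position:** the panel's edge is within about 1 px (a few mm) of where it was at the start. I couldn't read the latch directly, so I take it as latched because the ejector did not push the drawer out.
- **Carrier position:** it is at about (468, −275) mm, close to my estimate of the bay centre, (466, −275.5). I didn't measure its tilt after release.
- **Rod position:** it was upright in its slot right after release, and the networks still found it there at the end.
- **Everything else:** the other carrier, tools and bystanders were where they started, within detection noise. The exceptions are the T-driver, which only the scene camera found at the end, and the abrader, which the top camera had missed at the start.
- **Gripper:** it was clear, with wrist force near zero.

**Disagreements**
- **Fingertip height:** in the images the fingertips were about 30 mm higher than the reported TCP. I set the grip heights by image and by checking for contact.
- **Rod tilt:** the rod tilted about 3–4° in the grip, so I corrected its tip from the images at the hole and at the slot.
- **Mislabels:** in the final top view, one box-drawer and one carrier detection were plainly mislabelled.

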